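# Make up an order in the caddy and hang it on the spring arm

## Task

Pick out the cartons on the shop counter by colour: put every red one in the blue order caddy and every green one in the yellow return tray. With all the red ones in it, take the caddy by its white bar and hang it by its two pins in the notches of the spring-balanced swing arm, going down with the arm as it sinks, and let go only when the arm carries the caddy's weight and has come to rest. Leave the bottle, jar and card terminal where they stand.

Things in the scene. Friction and masses are not known exactly. Their poses are not given: they have to be found in the camera images.
- red1_center (a point): Red carton, 50 x 50 x 70 mm tall with a thin brass-coloured band and a brass disc on top, about 0.1 kg, standing on the counter among the others; this point is its centre, 35 mm above its underside, z up its height, x and y square to its side faces. It may be absent (None from the start)
- red2_center (a point): Red carton, 50 x 50 x 70 mm tall with a thin brass-coloured band and a brass disc on top, about 0.1 kg, standing on the counter among the others; this point is its centre, 35 mm above its underside, z up its height, x and y square to its side faces. It may be absent (None from the start)
- red3_center (a point): Red carton, 50 x 50 x 70 mm tall with a thin brass-coloured band and a brass disc on top, about 0.1 kg, standing on the counter among the others; this point is its centre, 35 mm above its underside, z up its height, x and y square to its side faces. It may be absent (None from the start)
- red4_center (a point): Red carton, 50 x 50 x 70 mm tall with a thin brass-coloured band and a brass disc on top, about 0.1 kg, standing on the counter among the others; this point is its centre, 35 mm above its underside, z up its height, x and y square to its side faces. It may be absent (None from the start)
- green1_center (a point): Green carton, 50 x 50 x 70 mm tall with a thin brass-coloured band and a brass disc on top, about 0.1 kg, standing on the counter among the others; this point is its centre, 35 mm above its underside, z up its height, x and y square to its side faces. It may be absent (None from the start)
- green2_center (a point): Green carton, 50 x 50 x 70 mm tall with a thin brass-coloured band and a brass disc on top, about 0.1 kg, standing on the counter among the others; this point is its centre, 35 mm above its underside, z up its height, x and y square to its side faces. It may be absent (None from the start)
- caddy_bar (a point): Centre of the white hand bar of the loose blue order caddy (about 0.35 kg empty). The bar is 12 mm wide (x), 20 mm high and 190 mm long (along y), its centre 112 mm above the caddy's underside; take it across x from above. z up; the two ways round are alike
- caddy_pins (a point): Midpoint between the caddy's two steel hanging pins, 23 mm above the bar's centre, same axes. The pins lie along y, 10 mm in diameter, and stick out from 100 to 140 mm either side of this point, on 36 mm wide uprights that end 15 mm above them
- caddy: The caddy's box, origin under its centre, axes as caddy_bar. Outside 176 (x) by 200 mm (y), walls 50 mm high, 5 mm thick, floor 5 mm. Under the bar (x = 0) a 4 mm divider, top 45 mm up, parts it into two bays, each 81 x 190 mm inside: room for two cartons in line along y, 50 mm from the bar
- tray: Fixed yellow open return tray, 100 mm (its x) by 230 mm (its y), 35 mm high, walls and floor 5 mm; origin at the centre of its underside; room for two cartons side by side along y
- cradle (a point): On the fork of the spring-balanced swing arm: where the midpoint of the caddy's pins lies once both are seated. Two prongs, 122 mm either side along y (8 mm thick), end in yellow V notches open at the top: apex 7 mm below this point, rim 15 mm above, mouth 45 mm. -x points out to the open end; a cross beam lies 130 mm to +x. Axes tilt with the arm (level unloaded)
- swing (a joint): Swing arm angle, rad: 0 unloaded at the upper stop, grows as it sinks, 0.42 at the lower stop. Level hinge along the cradle's y, unloaded 258 mm to +x of the cradle and 31 mm below it; 0.1 rad sinks it 26 mm. Damped spring: yields from about 1 N at the cradle, then about 10 mm per N; the loaded caddy rests at about 0.17 to 0.33 rad within about 1 s, clear of the counter
- stand: Fixed green and grey stand of the swing arm, base plate 130 x 160 mm; origin on the counter below the hinge, which is 220 mm up; its -x points along the arm, its post (290 mm tall) is 45 mm behind the hinge
- bottle: Bystander: green glass bottle, 66 mm across, 200 mm tall; origin at its underside
- jar: Bystander: amber jar with white lid, 90 mm across, 120 mm tall; origin at its underside
- terminal: Bystander: black card terminal lying flat, 130 x 65 x 32 mm; origin at its underside

How it is judged:
By the outcome, as a careful person would: the job done as asked, in the order asked, and still so for the second after the job is handed in, with the robot touching nothing.
Of red1, red2, red3, red4 only 3 to 4 are there at a start; the rules pass over those that are not, and their reading is None.
Of green1, green2 only 1 to 2 are there at a start; the rules pass over those that are not, and their reading is None.
At some moment in a run one of red1, red2, red3, red4, green1, green2 may be knocked a few centimetres aside while the robot is not near it.
It also fails if it takes over 210 s, if anything falls off the work surface, if the arm or the gripper's body presses on something with over 40 N, if the wrist force passes 120 N, or if a joint passes its speed limit or range.

## Robot

A 7-joint arm with a two-finger parallel gripper is mounted at the origin on the work surface. World frame = base frame: x ahead of the robot, y to its left, z up, the work surface at z = 0. Lengths are in m, angles in rad, forces in N, time in s.
With the tool pointing down it reaches from about 0.4 to 0.9 m from the base axis. Payload 5.5 kg.
Tool frame: the origin (TCP) lies at the very end of the fingers, on their centre line; the grasp point (between the pads) lies 19 mm behind it (pinch_z is the distance from the TCP to the grasp point, in m); x points along the fingers, y is the direction in which the jaws open and shut, and the axes are right-handed (so a half turn about x gives the same grasp; the last joint's range is limited). The gripper opens to 85 mm and grips with 20 to 120 N. Pads are 22 mm wide; open, the fingers measure 114 mm over their backs; the gripper's body (76 mm by 85 mm) begins 54 mm behind the grasp point. The pads swing forward as they close: fully open they stand 13 mm farther back than shut.
Start: joints at [1.47, 0.501, -0.427, 1.55, 0.221, 1.138, -0.21], TCP at [0.231, -0.607, 0.196] pointing down, gripper open.
Joint ranges: [-2.88, 2.88], [-0.31, 2.03], [-1.54, 1.56], [0.2, 2.42], [-1.41, 4.55], [0.19, 2.02], [-2.57, 2.57]. Speed limits (rad/s): [2.57, 2.57, 3.14, 3.14, 3.14, 3.14, 3.14].

## Interface

Orientations are given as a unit quaternion [x, y, z, w].
In Python, from cell import state, snapshot, camera_model, job_done, pinch_z gives the robot as it stands. The module is installed in compiled form; this text tells all that it offers.
- The arm moves only by the shell command python3 -m handwheel 'ROWS' [FORCE]. ROWS is JSON, a list of rows, each an object with "fingers": the opening, from -1 (shut) to 1 (fully open), so that 0 is half open; "translation": the shift along the tool's x, y, z in m, a list of three; "dr": the turn, a rotation vector about the tool's x, y, z in degrees, a list of three. In form: [{"fingers": fingers, "translation": [tx, ty, tz], "dr": [rx, ry, rz]}, ...]. A call has 1 to 8 rows; each row is the pose to reach, as a shift and turn from the pose commanded when the call began, along the tool's axes at that moment; what a row does not reach only later rows make up. A row lasts 1/12 s, in which the tool goes at most 41.7 mm and 7.16 degrees, less where a joint would pass 70% of its speed; a pose out of reach is approached as far as the arm can. A call with a gripper value outside its range is refused whole. The fingers move at their own pace and stop on an object; FORCE is the grip in N (left out, the last holds). Time passes only in rows, so rows that repeat a pose let the fingers close. It gives the time, the measured TCP pose, the force and the opening at its end, in the units of the state.
- state(): the state, without advancing time (a new reading comes with each control period).
- snapshot(name): name is "side" or "top" or "wrist"; returns (picture, depth): 480x640x3 uint8, red, green, blue; 480x640 float32, m along the optical axis (not along the pixel's ray), 0 where there is no reading.
- camera_model(name): a dict with "mtx" (3x3 intrinsics, pixels), "R" (3x3) and "t" (3): a world point X has camera coordinates R X + t. Camera axes: x right, y down, z forward; pixel columns grow to the right and rows downward; lengths in m; the calibration is good to about 2 mm. The wrist camera is an equidistant fisheye: a pixel r from the principal point sees the ray r / f radians off the axis. A picture is of the moment at which its call begins: read the wrist's pose just before it. camera_model takes no time and is no camera call; for the wrist camera it gives the pose at the moment of the call.
- job_done(): hands the job in, once; it reports no verdict.
The state is a dict: "time": time; "qpos": joint angles; "qd": joint speeds; "joint_efforts": joint torques, N m; "eef_pos": TCP position; "orientation": TCP orientation; "force": force on the tool from outside, world axes, zero at the start; "torque": the same for the moment, N m; "width": finger opening in m.
Only numpy, scipy, OpenCV 4.12 (cv2) and the standard library are available. Lean on these libraries where they do the work, as an engineer would, in place of code of your own. Each camera call takes 0.05 s, during which the arm holds its last target.

## Working session

There is one attempt and no reset: what is moved stays moved. The work goes in short steps, Python scripts to look and compute and a shell command to move; the robot and the scene stay as the last step left them, time stands still between calls to the robot, and variables do not carry over. Pictures are saved under pics/ and viewed, and the job is handed in when it is done.

```bash
mkdir -p pics; ls
cat > h.py <<'E'
import numpy as np, cv2
from cell import *
def save(n,fn):
    im,d=snapshot(n); cv2.imwrite('pics/'+fn+'.png',im[:,:,::-1]); np.save('pics/'+fn+'.npy',d); return im,d
E
python3 - <<'E'
from h import *
print(state()); print(pinch_z)
for n in ['side','top','wrist']:
    m=camera_model(n); print(n,m); save(n,n+'0')
E
```

```text
pics
{'time': 0.0, 'qpos': array([ 1.47020465,  0.50186755, -0.42680917,  1.55147827,  0.22079523,
        1.13832151, -0.21028598]), 'qd': array([-0.00047865, -0.00067472, -0.00016654,  0.0001656 , -0.00016509,
        0.00135736, -0.00040333]), 'joint_efforts': array([-3.28908063e-04, -5.69509327e+01, -5.81684455e+00, -2.80932623e+01,
        1.03520625e-02,  1.19099903e-02,  9.28780082e-06]), 'eef_pos': array([ 0.23097422, -0.60673115,  0.19473691]), 'orientation': array([-0.69533298, -0.12864729,  0.69553762, -0.12723737]), 'force': array([ 0.71854904, -0.74818831, -0.52365445]), 'torque': array([-0.0184136 ,  0.01093725,  0.02755445]), 'width': 0.08544461401405101}
0.0187
side {'mtx': array([[610.93173137,   0.        , 324.50848779],
       [  0.        , 610.93173137, 247.33355475],
       [  0.        ,   0.        ,   1.        ]]), 'R': array([[-0.95480039, -0.2969279 , -0.01378524],
       [-0.15605055,  0.54018779, -0.82694944],
       [ 0.25299098, -0.78742046, -0.56210728]]), 't': array([0.57606801, 0.19135782, 1.56593744])}
top {'mtx': array([[449.43415254,   0.        , 323.35870522],
       [  0.        , 449.43415254, 235.73747261],
       [  0.        ,   0.        ,   1.        ]]), 'R': array([[-0.01030071, -0.99973336, -0.02066655],
       [-0.99682317,  0.0118987 , -0.07875267],
       [ 0.07897758,  0.01978968, -0.99667994]]), 't': array([0.10217927, 0.58113292, 1.32767656])}
wrist {'mtx': array([[371.64829954,   0.        , 316.49640166],
       [  0.        , 371.64829954, 239.79997946],
       [  0.        ,   0.        ,   1.        ]]), 'R': array([[ 0.35494544, -0.934886  , -0.00138118],
       [-0.8870006 , -0.33723096,  0.31544448],
       [-0.29537041, -0.11074047, -0.94894303]]), 't': array([-0.64873302, -0.04029178,  0.3815826 ])}
```

View pics/top0.png

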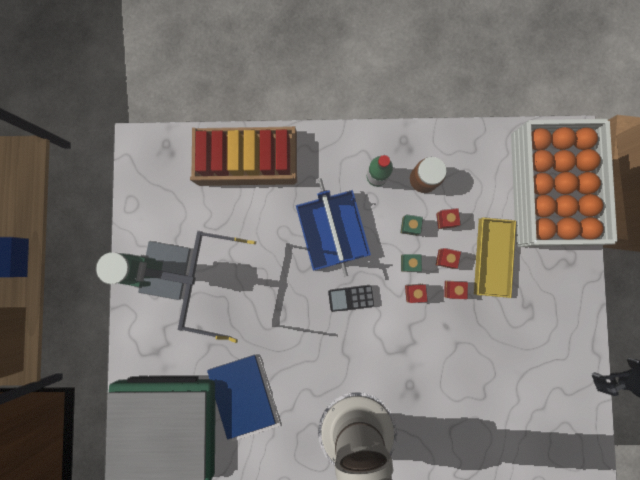

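View pics/side0.png

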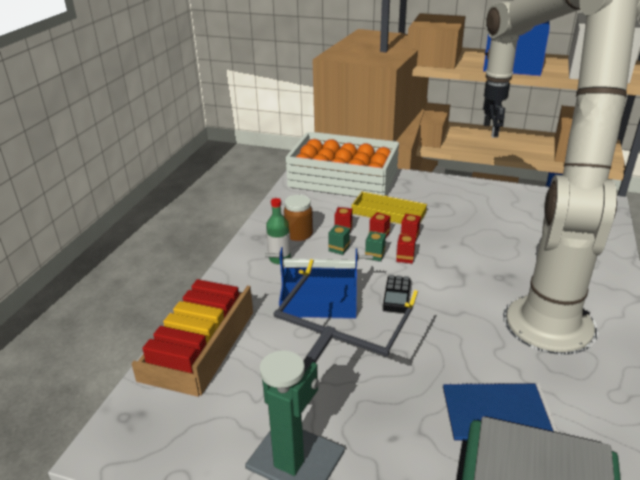

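View pics/wrist0.png

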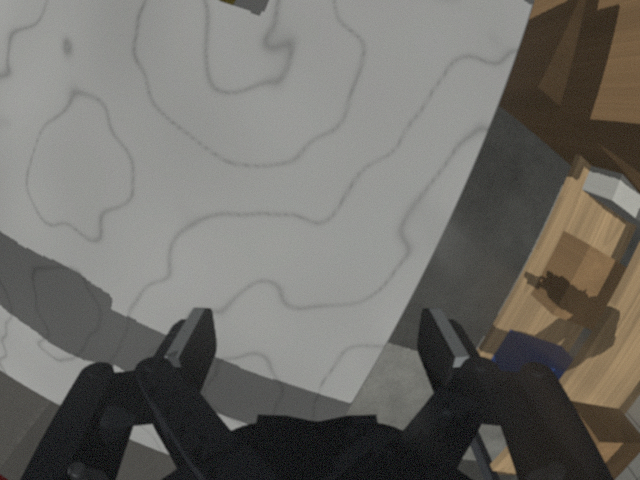

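Top view shows four red cartons (px ~449,218; 450,258; 457,290; 417,293), two green (412,225; 412,263), tray at 496,258, caddy at 333,230 with bar, and swing arm's yellow notches at 250,241 and 233,339. Measuring now.

```bash
cat >> h.py <<'E'
def cloud(n,d,m=None):
    m=m or camera_model(n); K=m['mtx']; v,u=np.mgrid[0:480,0:640]
    P=np.stack([(u-K[0,2])/K[0,0]*d,(v-K[1,2])/K[1,1]*d,d],-1)
    return (P-m['t'])@m['R']
def ray(n,u,v,z,m=None):
    m=m or camera_model(n); K=m['mtx']
    r=m['R'].T@np.array([(u-K[0,2])/K[0,0],(v-K[1,2])/K[1,1],1]); c=-m['R'].T@m['t']
    return c+r*(z-c[2])/r[2]
def rect(W):
    (c,s,a)=cv2.minAreaRect((W[:,:2]*1000).astype(np.float32)); return np.round(c,1),np.round(s,1),round(a,1)
def comps(mask,mn=15):
    k,L,st,ce=cv2.connectedComponentsWithStats(mask.astype(np.uint8),connectivity=8)
    return [(L==i,ce[i],st[i]) for i in range(1,k) if st[i][4]>=mn]
def masks(im):
    h=cv2.cvtColor(im,cv2.COLOR_RGB2HSV).astype(int); H,S,V=h[...,0],h[...,1],h[...,2]
    return dict(red=((H<6)|(H>172))&(S>150)&(V>60),green=(H>60)&(H<95)&(S>80)&(V>30),blue=(H>100)&(H<130)&(S>140)&(V>50),yellow=(H>20)&(H<33)&(S>130)&(V>70),white=(S<40)&(V>170))
def cartons(n,im,d,pr=True):
    P=cloud(n,d); M=masks(im); out=[]
    for c in('red','green'):
        top=(M[c]|False)
        top=cv2.morphologyEx(top.astype(np.uint8),cv2.MORPH_CLOSE,np.ones((7,7),np.uint8))>0
        top&=(P[...,2]>.055)&(P[...,2]<.085)&(d>0)&(P[...,0]<.68)
        for m,ce,st in comps(top,60):
            W=P[m]; out.append((c,rect(W),W.mean(0)))
            if pr: print(c,np.round(ce),st[4],rect(W),np.round(W.mean(0),4))
    return out
E
python3 - <<'E'
from h import *
im,d=save('top','top1')
P=cloud('top',d); print('table z',np.median(P[300:340,450:560,2]))
cartons('top',im,d)
M=masks(im)
for c in('yellow','blue'):
    for m,ce,st in comps(M[c],8):
        W=P[m&(d>0)]; 
        if len(W)<4: continue
        print(c,np.round(ce),st[4],rect(W),np.round(W.mean(0),4),'z',np.percentile(W[:,2],[2,50,98]).round(3))
# bar: white and z 0.1-0.14 near caddy
b=(P[...,2]>.105)&(P[...,2]<.17)&(d>0); b[:, :285]=0;b[:,375:]=0;b[:180]=0;b[290:]=0
for m,ce,st in comps(b,5): W=P[m]; print('bar',ce,st[4],rect(W),W.mean(0).round(4),np.percentile(W[:,2],[5,50,95]).round(3), im[m].mean(0))
f=(P[...,2]>.2)&(d>0); f[:225]=0; f[350:]=0; f[:,:90]=0; f[:,270:]=0
for m,ce,st in comps(f,5): W=P[m]; print('arm',ce,st[4],rect(W),np.percentile(W[:,2],[5,50,95]).round(3))
E
```

```text
table z -0.00035084614738296145
red [449. 218.] 124 (array([ 626.3, -272.5]), array([41.4, 44.5]), 6.1) [ 0.6251 -0.2708  0.0699]
red [449. 258.] 167 (array([ 509.3, -267.8]), array([46.2, 42.6]), 77.8) [ 0.5092 -0.2667  0.0698]
red [457. 290.] 171 (array([ 418.3, -289.2]), array([47.3, 40.2]), 89.1) [ 0.4189 -0.2868  0.0701]
red [416. 293.] 132 (array([ 410.2, -170.9]), array([41.5, 45.1]), 3.9) [ 0.4107 -0.1694  0.0702]
green [159. 387.] 672 (array([149.6, 571.8]), array([287.1,  20.9]), 89.9) [0.1492 0.5719 0.0607]
green [208. 442.] 300 (array([  3.2, 427.5]), array([ 13.9, 218.5]), 88.9) [-0.0036  0.4283  0.0595]
yellow [479. 255.] 293 (array([ 515.5, -372. ]), array([ 18.2, 223.2]), 84.5) [ 0.5186 -0.3663  0.0274] z [0.01  0.03  0.038]
yellow [500. 259.] 1965 (array([ 510. , -427.9]), array([ 75.1, 222.9]), 82.6) [ 0.5085 -0.4329  0.0082] z [-0.001  0.005  0.035]
yellow [250. 242.] 8 (array([551.3, 273.2]), array([15.5,  2.5]), 83.1) [0.5511 0.2745 0.2553] z [0.247 0.253 0.263]
yellow [232. 339.] 17 (array([311.7, 317.6]), array([20.3,  5.4]), 80.5) [0.3119 0.3181 0.2574] z [0.2
[... 450 characters left out ...]
 82.4) [0.5124 0.0753 0.0166] z [0.    0.006 0.15 ]
blue [ 24. 255.] 8 (array([ 557.7, 1412.6]), array([13.5, 11.6]), 9.6) [ 0.5588  1.4122 -0.5589] z [-0.57  -0.56  -0.545]
blue [ 19. 265.] 32 (array([ 515.4, 1411.7]), array([12.8, 32.8]), 79.9) [ 0.516   1.4117 -0.5303] z [-0.568 -0.526 -0.5  ]
blue [245. 401.] 2465 (array([108.6, 344.1]), array([204.1, 142.9]), 17.4) [0.098  0.3332 0.0169] z [0.011 0.017 0.023]
bar [332.35639413 226.14884696] 477 (array([596.5,  67.1]), array([273.5,  34.9]), 14.5) [0.6007 0.0685 0.1291] [0.118 0.124 0.15 ] [139.68134172 144.00838574 148.76310273]
arm [157.02157764 275.35903785] 2827 (array([463.8, 462.2]), array([368.7, 255. ]), 79.3) [0.219 0.235 0.29 ]
```

Run:
```python
import cv2
im=cv2.imread('pics/top0.png')
cv2.imwrite('pics/c1.png',cv2.resize(im[170:350,90:390],None,fx=2.6,fy=2.6,interpolation=cv2.INTER_CUBIC))
im=cv2.imread('pics/side0.png')
cv2.imwrite('pics/c2.png',cv2.resize(im[230:370,250:440],None,fx=4,fy=4,interpolation=cv2.INTER_CUBIC))
```

```text
(no output)
```

View pics/c1.png

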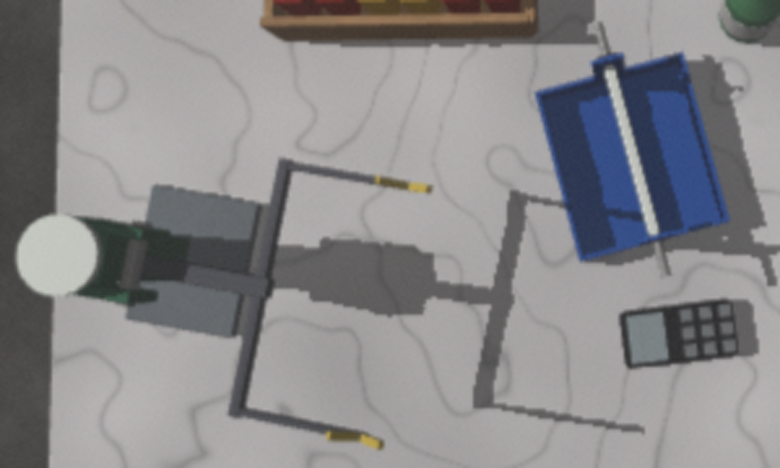

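View pics/c2.png

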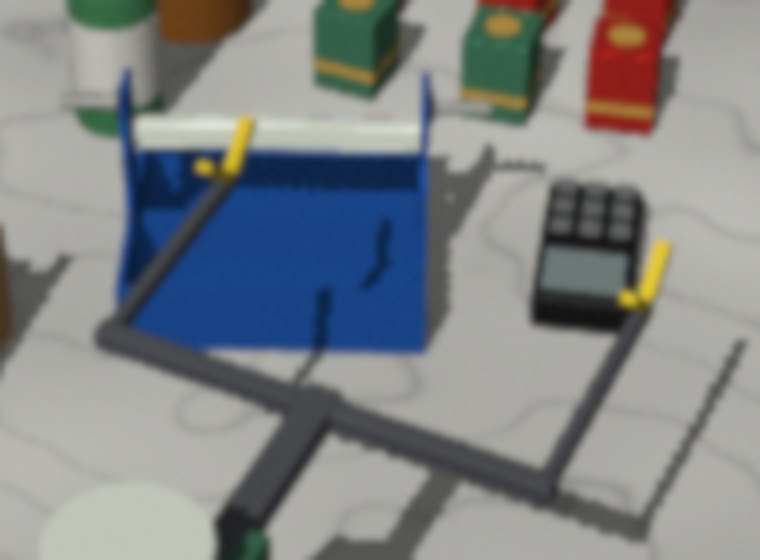

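```bash
sed -i 's/P\[...,2\]>.055/P[...,2]>.062/; s/(P\[...,0\]<.68)/(P[...,0]<.68)\&(P[...,0]>.3)\&(P[...,1]<.25)/' h.py
cat >> h.py <<'E'
from scipy.spatial.transform import Rotation as Ro
def goal(p,yaw):
    """tool down, jaws (tool y) along world yaw deg (mod 180, smallest turn). prints the shift+turn"""
    s=state(); R0=Ro.from_quat(s['orientation']); best=None
    for k in(0,180):
        a=np.radians(yaw+k); x=np.array([0,0,-1.]); y=np.array([np.cos(a),np.sin(a),0]); z=np.cross(x,y)
        R1=Ro.from_matrix(np.stack([x,y,z],1)); dr=(R0.inv()*R1).as_rotvec(degrees=True)
        j7=s['qpos'][6]+np.radians(dr[0])
        c=np.linalg.norm(dr)+ (0 if abs(j7)<2.45 and abs(s['qpos'][6]-np.radians(dr[0]))<2.45 else 0)
        if best is None or c<best[0]: best=(c,dr)
    t=R0.inv().apply(np.array(p)-s['eef_pos'])
    print('translation',np.round(t,4).tolist(),'dr',np.round(best[1],1).tolist(),'| now',np.round(s['eef_pos'],4),'yaw %.1f'%yawnow(s),'q7 %.2f'%s['qpos'][6],'F',np.round(s['force'],1),'w %.4f t %.2f'%(s['width'],s['time']))
def yawnow(s=None):
    s=s or state(); y=Ro.from_quat(s['orientation']).as_matrix()[:,1]; return np.degrees(np.arctan2(y[1],y[0]))
E
python3 - <<'E'
from h import *
im=cv2.imread('pics/top1.png')[:,:,::-1]; d=np.load('pics/top1.npy')
h=cv2.cvtColor(im,cv2.COLOR_RGB2HSV); print(h[225,405:420].tolist())
print(Ro.from_quat(state()['orientation']).as_matrix().round(3))
P=cloud('top',d)
b=(P[...,2]>.060)&(P[...,2]<.08)&(d>0); b[:,:390]=0;b[:,475:]=0;b[:205]=0;b[310:]=0
for m,ce,st in comps(b,30): W=P[m]; print(ce.round(),st[4],rect(W),W.mean(0).round(4),np.median(h[m],0))
E
```

```text
[[74, 77, 96], [74, 72, 99], [74, 71, 97], [54, 49, 104], [22, 95, 132], [19, 121, 160], [18, 122, 163], [18, 124, 165], [18, 122, 165], [18, 121, 164], [18, 121, 164], [18, 118, 158], [22, 92, 133], [64, 52, 103], [73, 74, 97]]
[[-0.     0.356 -0.935]
 [ 0.001 -0.935 -0.356]
 [-1.    -0.001 -0.   ]]
[450. 217.] 312 (array([ 629.1, -274.8]), array([50.6, 51.4]), 5.1) [ 0.6282 -0.2737  0.0696] [  1.  145.5 135. ]
[413. 224.] 307 (array([ 611.7, -165.6]), array([50.7, 51.3]), 81.7) [ 0.6107 -0.1646  0.0699] [ 73.  72. 100.]
[450. 258.] 316 (array([ 511.4, -270.2]), array([52.7, 50.8]), 76.4) [ 0.5112 -0.2694  0.0696] [  2. 149. 135.]
[412. 262.] 306 (array([ 499.8, -161.3]), array([49.9, 46.2]), 89.4) [ 0.4997 -0.1612  0.0699] [ 72.  71. 100.]
[458. 290.] 323 (array([ 419.6, -289.9]), array([51.1, 49.4]), 87.6) [ 0.4194 -0.2895  0.0699] [  2. 148. 135.]
[417. 293.] 320 (array([ 410.7, -173.5]), array([49.9, 50.5]), 5.0) [ 0.4107 -0.1728  0.0696] [  1. 146. 136.]
```

```bash
cat >> h.py <<'E'
def tops(im,d,lo=.060,hi=.080):
    P=cloud('top',d); h=cv2.cvtColor(im,cv2.COLOR_RGB2HSV)
    b=(P[...,2]>lo)&(P[...,2]<hi)&(d>0)&(P[...,0]<.68)&(P[...,0]>.3)&(P[...,1]<.22)
    for m,ce,st in comps(b,60):
        W=P[m]; H=np.median(h[m],0); col='red' if H[0]<12 and H[1]>120 else 'green' if 60<H[0]<95 else '?'
        c,s,a=rect(W); a=a%90; a=a-90 if a>45 else a
        print(col,ce.round(),st[4],'c',c,'mean',W.mean(0).round(4),'size',s,'yaw',round(a,1))
E
python3 - <<'E'
from h import *
im=cv2.imread('pics/top1.png')[:,:,::-1]; d=np.load('pics/top1.npy'); P=cloud('top',d); h=cv2.cvtColor(im,cv2.COLOR_RGB2HSV).astype(int)
z=P[...,2]; u=np.mgrid[0:480,0:640][1]; v=np.mgrid[0:480,0:640][0]
reg=(u>285)&(u<380)&(v>175)&(v<285)&(d>0)
W=P[reg&(h[...,1]<45)&(z>.11)&(z<.135)&(h[...,2]>120)]; print('bar',len(W),rect(W),W.mean(0).round(4),'dir',cv2.fitLine((W[:,:2]).astype(np.float32),cv2.DIST_HUBER,0,.01,.01).ravel()[:2])
W=P[reg&(z>.126)&(z<.16)]; print('pins',len(W),rect(W),W.mean(0).round(4), W[:,2].min(),W[:,2].max())
W=P[reg&(z>.038)&(z<.057)]; print('boxrim',len(W),rect(W))
reg=(u>465)&(u<530)&(v>205)&(v<310)&(d>0)
W=P[reg&(z>.027)&(z<.042)]; print('trayrim',len(W),rect(W))
reg=(u>170)&(u<275)&(v>225)&(v<350)&(d>0)&(z>.2)
print('fork all',rect(P[reg]))
for nm,r in(('A',reg&(v<280)),('B',reg&(v>280))):
    Y=P[r&(h[...,1]>100)&(h[...,0]>14)&(h[...,0]<35)]; print(nm,len(Y),rect(Y),Y.mean(0).round(4),'z',Y[:,2].min(),Y[:,2].max())
W=P[reg&(u>178)&(u<205)]; print('beam',rect(W),cv2.fitLine((W[:,:2]).astype(np.float32),cv2.DIST_HUBER,0,.01,.01).ravel())
# side view yellow
ims,ds=save('side','side1'); hs=cv2.cvtColor(ims,cv2.COLOR_RGB2HSV).astype(int); Ps=cloud('side',ds)
m=(hs[...,0]>18)&(hs[...,0]<34)&(hs[...,1]>120)&(Ps[...,2]>.2)&(ds>0)
for q,ce,st in comps(m,8): 
  W=Ps[q]
  if W[:,2].max()<.4: print('side notch',ce,st[4],rect(W),W.mean(0).round(4),W[:,2].min(),W[:,2].max())
W=Ps[(Ps[...,2]>.11)&(Ps[...,2]<.135)&(hs[...,1]<45)&(hs[...,2]>120)&(abs(Ps[...,0]-.6)<.2)&(abs(Ps[...,1]-.07)<.1)]; print('side bar',len(W),rect(W),W.mean(0))
E
```

```text
bar 267 (array([598. ,  68.2]), array([243.9,  10.9]), 14.5) [0.5959 0.0677 0.1223] dir [0.9680319  0.25082722]
pins 202 (array([626.7,  58.5]), array([159.2, 292.8]), 71.0) [0.6064 0.0648 0.1406] 0.12608258650481668 0.15668267373630396
boxrim 477 (array([644.7,  41.8]), array([275.7, 265.6]), 14.5)
trayrim 564 (array([ 533. , -426.7]), array([122.6, 271.9]), 84.2)
fork all (array([449.2, 384.8]), array([211.1, 255. ]), 79.3)
A 23 (array([552.8, 285.9]), array([48.3,  5.7]), 80.0) [0.5517 0.2784 0.2601] z 0.2469005492889633 0.2698111461767952
B 46 (array([314.3, 330.4]), array([50.7,  7.5]), 78.3) [0.3141 0.3299 0.2587] z 0.24460449076832427 0.26980711849643735
beam (array([452. , 427.8]), array([261. ,  67.5]), 1.1) [ 0.988908   -0.14852941  0.4363571   0.43290865]
side notch [307.18181818 268.54545455] 77 (array([552.3, 286. ]), array([50.5, 11. ]), 77.7) [0.5514 0.2828 0.2559] 0.24248427359395208 0.2680066387617695
side notch [411.47560976 300.1097561 ] 82 (array([313.3, 331.3]), array([50.8,  9.9]), 79.5) [0.3125 0.3274 0.2565] 0.24409073443017468 0.26773812496071125
side bar 414 (array([598.3,  69. ]), array([270.8,  23.8]), 14.8) [0.59254895 0.06841479 0.11899246]
```

Run:
```python
from h import *
im=cv2.imread('pics/top1.png')[:,:,::-1]; d=np.load('pics/top1.npy'); P=cloud('top',d); h=cv2.cvtColor(im,cv2.COLOR_RGB2HSV).astype(int)
z=P[...,2]; v,u=np.mgrid[0:480,0:640]
m=(u>465)&(u<530)&(v>205)&(v<310)&(d>0)&(h[...,0]>18)&(h[...,0]<34)&(h[...,1]>90)
W=P[m&(z>.027)&(z<.045)]; print('trayrim',len(W),rect(W)); print('tray all',rect(P[m]))
for nm,(a,b,c,e) in dict(bottle=(365,395,150,190),jar=(408,448,155,195),term=(325,378,280,315)).items():
    r=(u>a)&(u<b)&(v>c)&(v<e)&(z>.02); print(nm,rect(P[r]),P[r][:,2].max())
mw=camera_model('wrist'); c=-mw['R'].T@mw['t']; s=state(); R=Ro.from_quat(s['orientation']); print('cam in tool',R.inv().apply(c-s['eef_pos']))
tops(im,d)
goal([.4194,-.2895,.14],-2)
```

```text
trayrim 461 (array([ 512.2, -414.5]), array([102.6, 227.5]), 84.2)
tray all (array([ 512.3, -414.3]), array([102.9, 227.5]), 84.2)
bottle (array([628.5, -20.4]), array([ 65.7, 348.3]), 70.4) 1.3711460607021124
jar (array([ 617.4, -101.8]), array([ 88.6, 435.1]), 51.2) 1.3711460607021124
term (array([422.4,  19.5]), array([116.7, 130. ]), 6.5) 1.3711460607021124
cam in tool [-0.1790132  -0.0003027  -0.08156739]
? [523. 222.] 120 c [ 612.2 -483. ] mean [ 0.613  -0.4827  0.0693] size [134.9  10.3] yaw 3.3
red [450. 217.] 312 c [ 629.1 -274.8] mean [ 0.6282 -0.2737  0.0696] size [50.6 51.4] yaw 5.1
green [413. 224.] 307 c [ 611.7 -165.6] mean [ 0.6107 -0.1646  0.0699] size [50.7 51.3] yaw -8.3
red [450. 258.] 316 c [ 511.4 -270.2] mean [ 0.5112 -0.2694  0.0696] size [52.7 50.8] yaw -13.6
green [412. 262.] 306 c [ 499.8 -161.3] mean [ 0.4997 -0.1612  0.0699] size [49.9 46.2] yaw -0.6
red [458. 290.] 323 c [ 419.6 -289.9] mean [ 0.4194 -0.2895  0.0699] size [51.1 49.4] yaw -2.4
red [417. 293.] 320 c [ 410.7 -173.5] mean [ 0.4107 -0.1728  0.0696] size [49.9 50.5] yaw 5.0
translation [0.0555, -0.2298, -0.2889] dr [-67.2, -0.0, 0.0] | now [ 0.2312 -0.6072  0.1953] yaw -69.2 q7 -0.21 F [0.1 0.3 0.4] w 0.0853 t 0.25
```

```bash
python3 -m handwheel '[{"fingers":0.7,"translation":[0.055,-0.23,-0.289],"dr":[-67.2,0,0]},{"fingers":0.7,"translation":[0.055,-0.23,-0.289],"dr":[-67.2,0,0]},{"fingers":0.7,"translation":[0.055,-0.23,-0.289],"dr":[-67.2,0,0]},{"fingers":0.7,"translation":[0.055,-0.23,-0.289],"dr":[-67.2,0,0]},{"fingers":0.7,"translation":[0.055,-0.23,-0.289],"dr":[-67.2,0,0]},{"fingers":0.7,"translation":[0.055,-0.23,-0.289],"dr":[-67.2,0,0]},{"fingers":0.7,"translation":[0.055,-0.23,-0.289],"dr":[-67.2,0,0]},{"fingers":0.7,"translation":[0.055,-0.23,-0.289],"dr":[-67.2,0,0]}]'
python3 -c "
from h import *
goal([.4194,-.2895,.14],-2)"
```

```text
time: 0.92
eef_pos: [0.3999, -0.3222, 0.1467]
orientation: [-0.548, -0.447, 0.548, -0.448]
force: [0.5, -0.4, -0.5]
width: 0.0729
translation [0.0067, 0.0126, -0.0359] dr [-9.5, 0.0, -0.0] | now [ 0.3999 -0.3222  0.1467] yaw -11.5 q7 0.15 F [ 0.5 -0.4 -0.5] w 0.0729 t 0.92
```

```bash
python3 -m handwheel '[{"fingers":0.7,"translation":[0.007,0.0126,-0.036],"dr":[-9.5,0,0]},{"fingers":0.7,"translation":[0.007,0.0126,-0.036],"dr":[-9.5,0,0]},{"fingers":0.7,"translation":[0.007,0.0126,-0.036],"dr":[-9.5,0,0]}]'
python3 -c "
from h import *
goal([.4194,-.2895,.039],-2)
im,d=save('wrist','w1')
im,d=save('top','t2');tops(im,d)"
```

```text
time: 1.17
eef_pos: [0.4204, -0.2881, 0.1396]
orientation: [0.509, 0.492, -0.508, 0.491]
force: [-0.5, -0.8, -0.8]
width: 0.0728
translation [0.1006, -0.001, 0.0015] dr [0.1, -0.1, -0.0] | now [ 0.4204 -0.2881  0.1396] yaw -1.9 q7 0.21 F [-0.5 -0.8 -0.8] w 0.0728 t 1.17
? [523. 220.] 117 c [ 615.6 -482. ] mean [ 0.617  -0.4821  0.0704] size [128.7   7.3] yaw 0.3
red [450. 217.] 310 c [ 628.8 -274.8] mean [ 0.6283 -0.2738  0.0695] size [49.9 50.3] yaw 5.2
green [413. 224.] 304 c [ 611.3 -165.7] mean [ 0.6108 -0.1648  0.0698] size [51.4 50.5] yaw -9.7
red [450. 258.] 315 c [ 511.1 -270.3] mean [ 0.5114 -0.2694  0.0698] size [51.4 50.2] yaw -13.6
green [412. 262.] 304 c [ 499.7 -161.5] mean [ 0.4996 -0.1612  0.0697] size [49.9 46.2] yaw -0.7
red [458. 290.] 325 c [ 419.6 -290.2] mean [ 0.4194 -0.2894  0.0697] size [51.2 48.8] yaw -0.8
red [417. 293.] 318 c [ 410.6 -173.8] mean [ 0.4108 -0.1728  0.0698] size [49.8 50.6] yaw 4.1
```

View pics/w1.png

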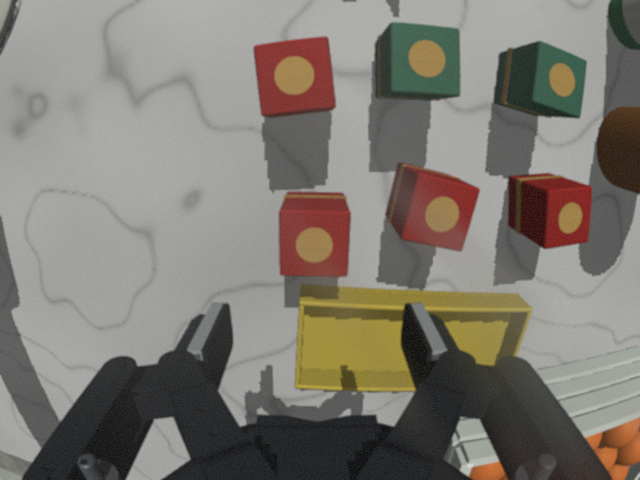

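The wrist view shows the target red carton (px 314,245) centred between the pads. Descend and grip.

```bash
python3 -m handwheel '[{"fingers":0.7,"translation":[0.03,-0.001,0.0015],"dr":[0,0,0]},{"fingers":0.7,"translation":[0.06,-0.001,0.0015],"dr":[0,0,0]},{"fingers":0.7,"translation":[0.085,-0.001,0.0015],"dr":[0,0,0]},{"fingers":0.7,"translation":[0.1,-0.001,0.0015],"dr":[0,0,0]},{"fingers":-0.5,"translation":[0.1,-0.001,0.0015],"dr":[0,0,0]},{"fingers":-0.5,"translation":[0.1,-0.001,0.0015],"dr":[0,0,0]},{"fingers":-0.5,"translation":[0.1,-0.001,0.0015],"dr":[0,0,0]},{"fingers":-0.5,"translation":[0.1,-0.001,0.0015],"dr":[0,0,0]}]' 40
python3 -c "
from h import *
goal([.4194,-.2895,.22],-2)"
```

```text
time: 1.93
eef_pos: [0.4189, -0.2938, 0.0411]
orientation: [0.511, 0.488, -0.51, 0.49]
force: [-0.6, -0.2, 0.5]
width: 0.0242
translation [-0.1789, 0.0007, -0.0041] dr [-0.4, 0.1, -0.1] | now [ 0.4189 -0.2938  0.0411] yaw -2.4 q7 0.09 F [-0.6 -0.2  0.5] w 0.0242 t 1.93
```

```bash
python3 -c "
from h import *
im,d=save('wrist','w2')
im,d=save('top','t3');tops(im,d);save('side','s3')"
```

```text
? [523. 222.] 120 c [ 611.5 -482.6] mean [ 0.6129 -0.4826  0.0697] size [133.8  10.3] yaw 2.8
red [450. 217.] 306 c [ 628.9 -275. ] mean [ 0.6284 -0.2736  0.0698] size [50.3 52.1] yaw 5.2
green [413. 224.] 306 c [ 611.2 -165.6] mean [ 0.6108 -0.1649  0.0698] size [50.6 50.7] yaw -9.9
red [450. 258.] 315 c [ 511.3 -270.3] mean [ 0.5113 -0.2694  0.0697] size [50.6 50.1] yaw -13.3
green [413. 262.] 304 c [ 499.7 -161.4] mean [ 0.4998 -0.1611  0.0701] size [51.  46.3] yaw -0.8
red [454. 289.] 172 c [ 419.9 -281.1] mean [ 0.4202 -0.2769  0.0696] size [32.1 49.7] yaw -3.1
red [417. 293.] 318 c [ 410.4 -173.8] mean [ 0.4107 -0.1729  0.0698] size [50.3 51.4] yaw 4.3
```

View pics/w2.png

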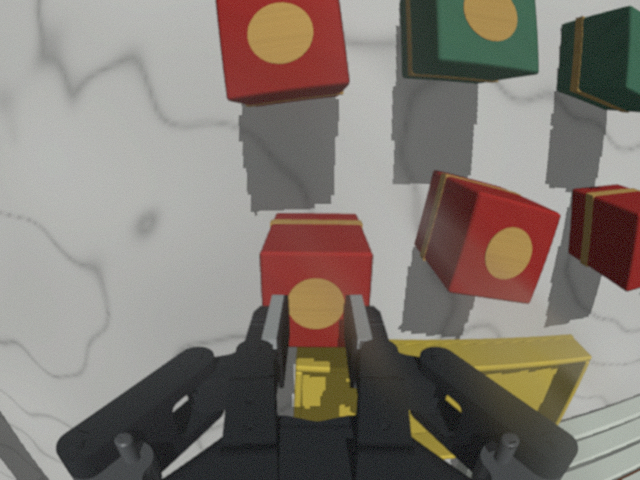

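View pics/s3.png

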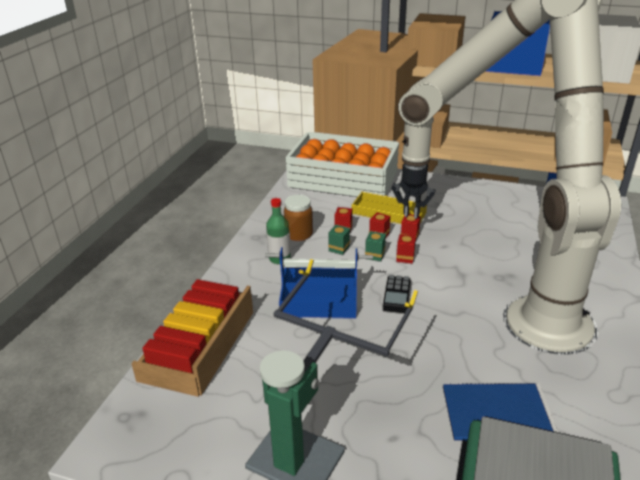

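Run:
```python
from h import *
s=state(); print(s['eef_pos'],s['width'],s['time'])
d=np.load('pics/w2.npy'); m=camera_model('wrist'); K=m['mtx']
def wp(u,v):
    z=d[v,u]; dx,dy=u-K[0,2],v-K[1,2]; r=np.hypot(dx,dy); th=r/K[0,0]
    p=np.array([np.tan(th)*dx/r*z,np.tan(th)*dy/r*z,z]) if r>0 else np.array([0,0,z])
    return m['R'].T@(p-m['t'])
for q in [(315,250),(315,303),(315,340),(275,300),(282,330),(358,300),(355,330),(300,380),(265,320),(375,340),(320,370),(450,20)]: print(q,wp(*q).round(4))
im=cv2.imread('pics/w2.png'); cv2.imwrite('pics/w2c.png',cv2.resize(im[200:470,180:460],None,fx=2.2,fy=2.2))
```

```text
[ 0.41867622 -0.2933939   0.04080389] 0.021161480592049794 2.0833
(315, 250) [ 0.4193 -0.2672  0.0675]
(315, 303) [ 0.4183 -0.2904  0.073 ]
(315, 340) [ 0.4173 -0.3116  0.071 ]
(275, 300) [ 0.4024 -0.2813  0.0861]
(282, 330) [ 0.4072 -0.2811  0.1096]
(358, 300) [ 0.4361 -0.2828  0.0861]
(355, 330) [ 0.4327 -0.2824  0.1093]
(300, 380) [ 0.4053 -0.3665  0.0352]
(265, 320) [ 0.3992 -0.2849  0.0959]
(375, 340) [ 0.4385 -0.2811  0.1181]
(320, 370) [ 0.4183 -0.3579  0.0363]
(450, 20) [ 0.4796 -0.1684  0.0689]
```

View pics/w2c.png

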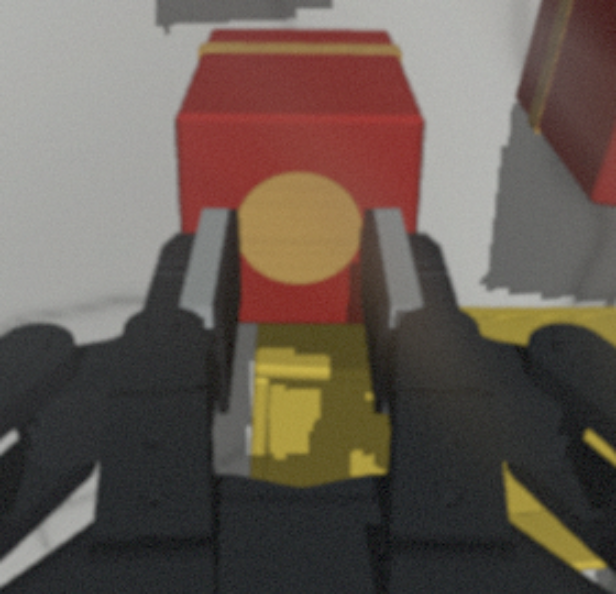

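Run:
```python
from h import *
s=state(); m=camera_model('wrist'); K=m['mtx']; R=Ro.from_quat(s['orientation'])
def proj(X):
    p=m['R']@X+m['t']; th=np.arctan2(np.hypot(p[0],p[1]),p[2]); r=K[0,0]*th; a=np.arctan2(p[1],p[0]); return (K[0,2]+r*np.cos(a),K[1,2]+r*np.sin(a))
for b in(0,-.019,-.03,-.045,-.06,-.08):
  print(b,np.round([proj(s['eef_pos']+R.apply([b,sg*.0106,zz])) for sg in(1,-1) for zz in (-.011,.011)]).tolist())
# side view: gripper points
d=np.load('pics/s3.npy'); im=cv2.imread('pics/s3.png'); P=cloud('side',d)
g=(im.max(2)<70)&(abs(P[...,0]-.4187)<.08)&(abs(P[...,1]+.29)<.07)&(P[...,2]>.03)
W=P[g]; print(len(W)); 
for lo in np.arange(.04,.2,.01):
    q=W[(W[:,2]>lo)&(W[:,2]<lo+.01)]; print(round(lo,2),len(q), q.min(0).round(3) if len(q) else '', q.max(0).round(3) if len(q) else '')
cv2.imwrite('pics/s3c.png',cv2.resize(im[150:280,350:470],None,fx=5,fy=5,interpolation=cv2.INTER_CUBIC)[:600])
```

```text
0 [[337.0, 260.0], [336.0, 298.0], [296.0, 260.0], [297.0, 298.0]]
-0.019 [[339.0, 275.0], [338.0, 315.0], [294.0, 275.0], [295.0, 315.0]]
-0.03 [[340.0, 285.0], [339.0, 327.0], [292.0, 285.0], [293.0, 327.0]]
-0.045 [[342.0, 300.0], [341.0, 345.0], [290.0, 300.0], [292.0, 345.0]]
-0.06 [[345.0, 319.0], [343.0, 366.0], [287.0, 319.0], [289.0, 366.0]]
-0.08 [[349.0, 350.0], [346.0, 399.0], [283.0, 350.0], [286.0, 399.0]]
1209
0.04 0  
0.05 0  
0.06 1 [ 0.399 -0.311  0.069] [ 0.399 -0.311  0.069]
0.07 0  
0.08 5 [ 0.395 -0.304  0.083] [ 0.429 -0.279  0.089]
0.09 7 [ 0.393 -0.302  0.092] [ 0.43  -0.28   0.099]
0.1 8 [ 0.394 -0.295  0.1  ] [ 0.429 -0.281  0.107]
0.11 19 [ 0.383 -0.295  0.11 ] [ 0.448 -0.282  0.12 ]
0.12 47 [ 0.377 -0.299  0.12 ] [ 0.456 -0.271  0.13 ]
0.13 69 [ 0.372 -0.308  0.13 ] [ 0.463 -0.271  0.14 ]
0.14 57 [ 0.366 -0.303  0.14 ] [ 0.469 -0.269  0.149]
0.15 63 [ 0.359 -0.295  0.15 ] [ 0.474 -0.269  0.16 ]
0.16 97 [ 0.354 -0.299  0.16 ] [ 0.479 -0.265  0.17 ]
0.17 108 [ 0.354 -0.305  0.17 ] [ 0.482 -0.27   0.18 ]
0.18 101 [ 0.358 -0.299  0.18 ] [ 0.459 -0.27   0.19 ]
0.19 40 [ 0.38 -0.29  0.19] [ 0.453 -0.269  0.199]
```

View pics/s3c.png

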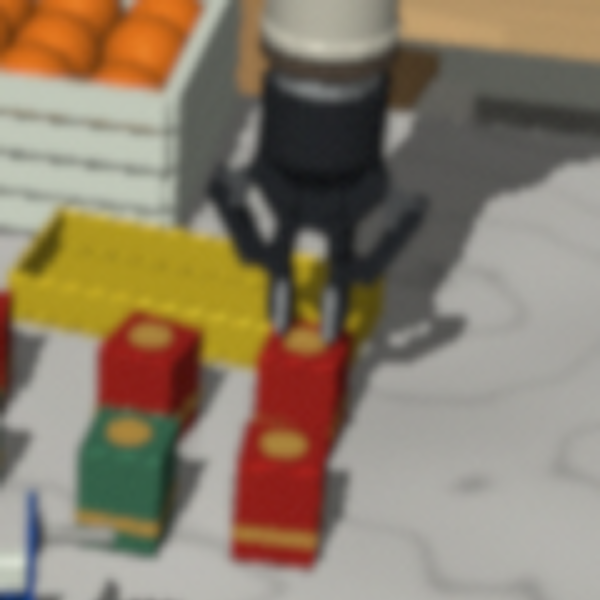

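Side and wrist views agree: the real fingertips stand at z≈0.083 when the reported TCP is 0.041 — the actual tips are ~42 mm behind the reported TCP, so the jaws closed over the carton. I'll correct for that: open, go down 42 mm more, checking force.

```bash
python3 -m handwheel '[{"fingers":0.7,"translation":[0,0,-0.004],"dr":[0,0,0]},{"fingers":0.7,"translation":[0,0,-0.004],"dr":[0,0,0]},{"fingers":0.7,"translation":[0,0,-0.004],"dr":[0,0,0]},{"fingers":0.7,"translation":[0,0,-0.004],"dr":[0,0,0]},{"fingers":0.7,"translation":[0.01,0,-0.004],"dr":[0,0,0]},{"fingers":0.7,"translation":[0.02,0,-0.004],"dr":[0,0,0]}]'
python3 -c "
from h import *
goal([.4194,-.2895,-.002],-1.5)
im,d=save('wrist','w3')"
```

```text
time: 2.58
eef_pos: [0.4186, -0.2891, 0.0194]
orientation: [0.51, 0.489, -0.51, 0.49]
force: [0.4, -0.9, -0.6]
width: 0.0726
translation [0.0214, 0.0008, 0.0004] dr [-0.9, 0.1, -0.1] | now [ 0.4186 -0.2891  0.0194] yaw -2.4 q7 0.05 F [ 0.4 -0.9 -0.6] w 0.0726 t 2.58
```

View pics/w3.png

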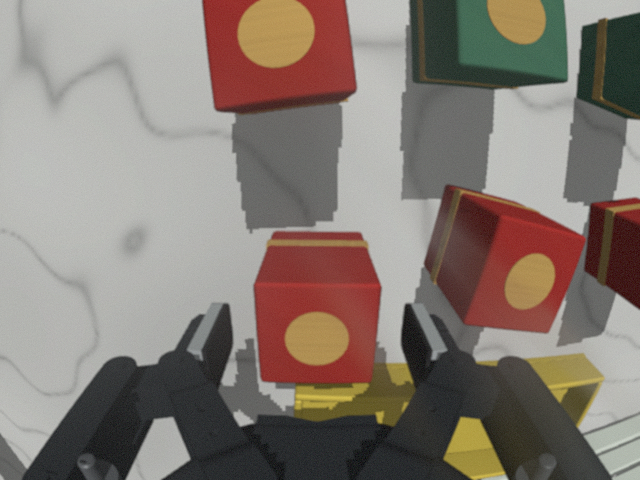

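Fingers now straddle the carton (px 317,330) symmetrically. Lower and grip.

```bash
python3 -m handwheel '[{"fingers":0.7,"translation":[0.012,0,0],"dr":[0,0,0]},{"fingers":0.7,"translation":[0.022,0,0],"dr":[0,0,0]},{"fingers":-0.4,"translation":[0.022,0,0],"dr":[0,0,0]},{"fingers":-0.4,"translation":[0.022,0,0],"dr":[0,0,0]},{"fingers":-0.4,"translation":[0.022,0,0],"dr":[0,0,0]},{"fingers":-0.4,"translation":[0.022,0,0],"dr":[0,0,0]},{"fingers":-0.4,"translation":[0.022,0,0],"dr":[0,0,0]},{"fingers":-0.4,"translation":[-0.01,0,0],"dr":[0,0,0]}]' 40
python3 -c "
from h import *
goal([.5,-.1,.2],0)"
```

```text
time: 3.3
eef_pos: [0.4144, -0.2865, 0.026]
orientation: [-0.51, -0.493, 0.511, -0.486]
force: [-0.1, -0.8, -0.4]
width: 0.0493
translation [-0.1736, 0.0766, -0.1908] dr [-2.4, -0.3, 0.4] | now [ 0.4144 -0.2865  0.026 ] yaw -2.4 q7 0.07 F [-0.1 -0.8 -0.4] w 0.0493 t 3.30
```

```bash
cat > slots.py <<'E'
import numpy as np
o=np.array([.598,.068]); a=np.radians(14.5); yc=np.array([np.cos(a),np.sin(a)]); xc=np.array([np.sin(a),-np.cos(a)])
def slot(sx,sy,dx=.052,dy=.048): return o+sx*dx*xc+sy*dy*yc
S={'far+':slot(-1,1),'far-':slot(-1,-1),'near+':slot(1,1),'near-':slot(1,-1)}
E
python3 -c "
from h import *; from slots import *
print(S)
goal([*S['far+'],.18],14.5)"
```

```text
{'far+': array([0.63145133, 0.13036192]), 'far-': array([0.53850915, 0.10632544]), 'near+': array([0.65749085, 0.02967456]), 'near-': array([0.56454867, 0.00563808])}
translation [-0.1532, 0.1985, -0.4263] dr [-16.9, -0.4, 0.4] | now [ 0.4144 -0.2865  0.026 ] yaw -2.4 q7 0.07 F [-0.1 -0.8 -0.4] w 0.0493 t 3.30
```

```bash
python3 -m handwheel '[{"fingers":-0.4,"translation":[-0.04,0,0],"dr":[0,0,0]},{"fingers":-0.4,"translation":[-0.08,0,0],"dr":[0,0,0]},{"fingers":-0.4,"translation":[-0.12,0.01,-0.02],"dr":[0,0,0]},{"fingers":-0.4,"translation":[-0.153,0.03,-0.05],"dr":[-3,0,0]},{"fingers":-0.4,"translation":[-0.153,0.045,-0.09],"dr":[-6,0,0]},{"fingers":-0.4,"translation":[-0.153,0.062,-0.128],"dr":[-9,0,0]},{"fingers":-0.4,"translation":[-0.153,0.079,-0.166],"dr":[-12,0,0]},{"fingers":-0.4,"translation":[-0.153,0.096,-0.204],"dr":[-15,-0.4,0.4]}]'
python3 -c "
from h import *; from slots import *
goal([*S['far+'],.18],14.5)"
```

```text
time: 3.97
eef_pos: [0.5193, -0.0963, 0.1837]
orientation: [0.442, 0.548, -0.442, 0.556]
force: [0.5, -0.5, -1.2]
width: 0.0497
translation [0.003, 0.1592, -0.1965] dr [-1.8, 0.6, -0.4] | now [ 0.5193 -0.0963  0.1837] yaw 12.7 q7 0.02 F [ 0.5 -0.5 -1.2] w 0.0497 t 3.97
```

```bash
python3 -m handwheel '[{"fingers":-0.4,"translation":[0.003,0.159,-0.1965],"dr":[-1.8,0.6,-0.4]},{"fingers":-0.4,"translation":[0.003,0.159,-0.1965],"dr":[-1.8,0.6,-0.4]},{"fingers":-0.4,"translation":[0.003,0.159,-0.1965],"dr":[-1.8,0.6,-0.4]},{"fingers":-0.4,"translation":[0.003,0.159,-0.1965],"dr":[-1.8,0.6,-0.4]},{"fingers":-0.4,"translation":[0.003,0.159,-0.1965],"dr":[-1.8,0.6,-0.4]},{"fingers":-0.4,"translation":[0.003,0.159,-0.1965],"dr":[-1.8,0.6,-0.4]},{"fingers":-0.4,"translation":[0.003,0.159,-0.1965],"dr":[-1.8,0.6,-0.4]},{"fingers":-0.4,"translation":[0.003,0.159,-0.1965],"dr":[-1.8,0.6,-0.4]}]'
python3 -c "
from h import *; from slots import *
goal([*S['far+'],.006],14.5)
save('wrist','w4')"
```

```text
time: 4.63
eef_pos: [0.6301, 0.1347, 0.1793]
orientation: [0.432, 0.562, -0.43, 0.559]
force: [-0.2, -0.5, -1.4]
width: 0.0495
translation [0.1733, 0.0002, 0.0054] dr [0.3, -0.3, 0.0] | now [0.6301 0.1347 0.1793] yaw 14.8 q7 -0.37 F [-0.2 -0.5 -1.4] w 0.0495 t 4.63
```

View pics/w4.png

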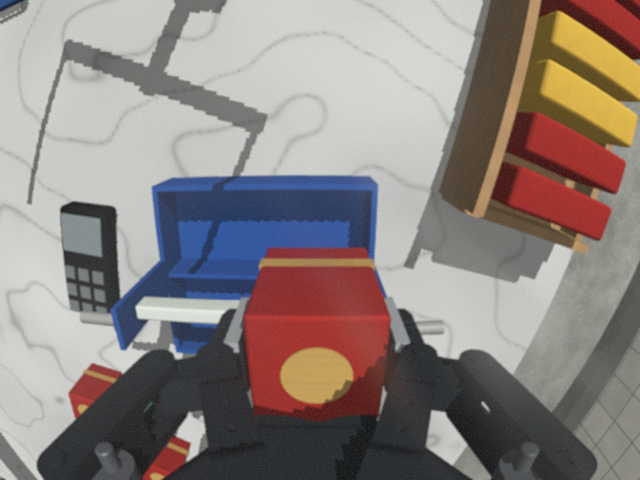

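Carton held, above the far bay; bar seen at px 140–240,310. Lowering.

```bash
python3 -m handwheel '[{"fingers":-0.4,"translation":[0.03,0,0.005],"dr":[0,0,0]},{"fingers":-0.4,"translation":[0.06,0,0.005],"dr":[0,0,0]},{"fingers":-0.4,"translation":[0.09,0,0.005],"dr":[0,0,0]},{"fingers":-0.4,"translation":[0.12,0,0.005],"dr":[0,0,0]},{"fingers":-0.4,"translation":[0.14,0,0.005],"dr":[0,0,0]},{"fingers":-0.4,"translation":[0.155,0,0.005],"dr":[0,0,0]},{"fingers":-0.4,"translation":[0.155,0,0.005],"dr":[0,0,0]}]'
python3 -c "
from h import *; from slots import *
goal([*S['far+'],.006],14.5)
save('wrist','w5')"
```

```text
time: 5.27
eef_pos: [0.629, 0.1215, 0.0208]
orientation: [0.432, 0.56, -0.435, 0.556]
force: [-1.0, 0.0, -2.2]
width: 0.0494
translation [0.0147, 0.0047, -0.008] dr [-0.2, -0.1, 0.4] | now [0.629  0.1215 0.0208] yaw 14.3 q7 -0.46 F [-1.   0.  -2.2] w 0.0494 t 5.27
```

View pics/w5.png

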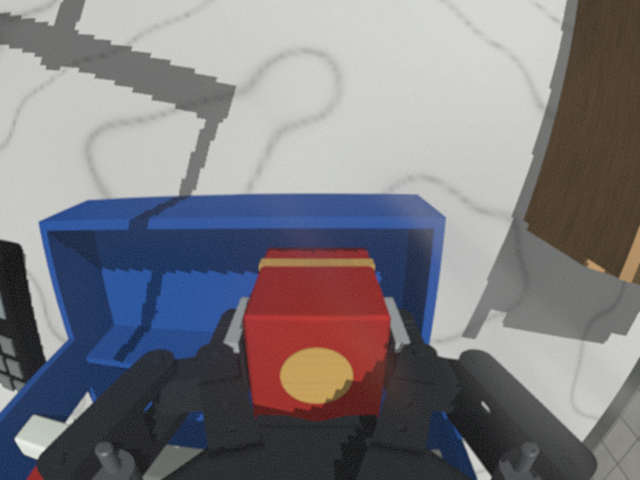

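```bash
python3 -c "
from h import *; from slots import *
for i in range(3):
  goal([*S['far+'],.006],14.5); print(state()['qd'].round(3)); snapshot('top')"
```

```text
translation [0.0169, 0.003, -0.0071] dr [-0.2, -0.1, 0.2] | now [0.6304 0.1227 0.0229] yaw 14.3 q7 -0.46 F [ 0.6 -0.3  0.2] w 0.0496 t 5.32
[-0.004 -0.035 -0.036 -0.038 -0.008  0.009  0.005]
translation [0.0186, 0.0014, -0.0065] dr [-0.1, -0.1, 0.1] | now [0.6318 0.1237 0.0246] yaw 14.4 q7 -0.46 F [ 0.2  0.7 -0.5] w 0.0497 t 5.37
[-0.007 -0.024 -0.024 -0.023 -0.003 -0.001 -0.   ]
translation [0.0196, 0.0003, -0.0059] dr [-0.1, -0.1, -0.1] | now [0.6326 0.1245 0.0256] yaw 14.4 q7 -0.46 F [-0.2 -0.2 -0.9] w 0.0497 t 5.42
[-0.007 -0.014 -0.01  -0.013 -0.001 -0.004 -0.002]
```

```bash
python3 -m handwheel '[{"fingers":-0.4,"translation":[0.005,0,-0.006],"dr":[0,0,0]},{"fingers":-0.4,"translation":[0.01,0,-0.006],"dr":[0,0,0]},{"fingers":-0.4,"translation":[0.015,0,-0.006],"dr":[0,0,0]},{"fingers":-0.4,"translation":[0.018,0,-0.006],"dr":[0,0,0]},{"fingers":-0.4,"translation":[0.018,0,-0.006],"dr":[0,0,0]},{"fingers":-0.4,"translation":[0.018,0,-0.006],"dr":[0,0,0]}]'
python3 -c "
from h import *; from slots import *
goal([*S['far+'],.006],14.5);print(state()['qd'].round(3))
save('wrist','w6')"
```

```text
time: 5.97
eef_pos: [0.6297, 0.1307, 0.0057]
orientation: [0.433, 0.56, -0.433, 0.558]
force: [-0.8, 0.6, -0.1]
width: 0.0495
translation [-0.0003, 0.0016, 0.0007] dr [-0.1, -0.1, 0.1] | now [0.6297 0.1307 0.0057] yaw 14.4 q7 -0.48 F [-0.8  0.6 -0.1] w 0.0495 t 5.97
[ 0.002 -0.005 -0.006 -0.005 -0.     0.    -0.   ]
```

View pics/w6.png

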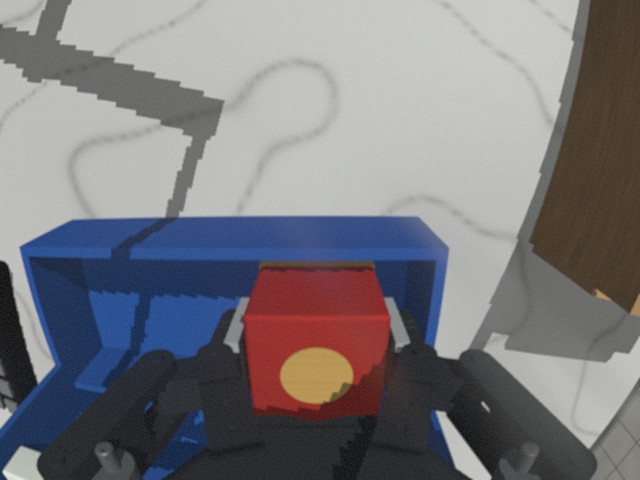

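Carton stands in the bay, wall and divider clear. Release slightly and lift.

```bash
python3 -m handwheel '[{"fingers":0.4,"translation":[0,0,0],"dr":[0,0,0]},{"fingers":0.4,"translation":[0,0,0],"dr":[0,0,0]},{"fingers":0.4,"translation":[-0.01,0,0],"dr":[0,0,0]},{"fingers":0.4,"translation":[-0.04,0,0],"dr":[0,0,0]},{"fingers":0.4,"translation":[-0.08,0,0],"dr":[0,0,0]},{"fingers":0.4,"translation":[-0.12,0,0],"dr":[0,0,0]},{"fingers":0.4,"translation":[-0.15,0,0],"dr":[0,0,0]},{"fingers":0.6,"translation":[-0.16,-0.03,0.03],"dr":[0,0,0]}]'
python3 -c "
from h import *; from slots import *
goal([.4107,-.1728,.11],5)
im,d=save('top','t4');tops(im,d)"
```

```text
time: 6.68
eef_pos: [0.6144, 0.1063, 0.1739]
orientation: [0.436, 0.56, -0.425, 0.562]
force: [0.5, 1.2, 1.8]
width: 0.068
translation [0.0584, -0.2699, 0.2174] dr [10.0, -0.5, -0.8] | now [0.6144 0.1063 0.1739] yaw 15.0 q7 -0.33 F [0.5 1.2 1.8] w 0.0680 t 6.68
? [524. 223.] 126 c [ 611.5 -483.1] mean [ 0.608  -0.4831  0.07  ] size [135.4  17.1] yaw 6.8
red [450. 217.] 314 c [ 628.9 -274.3] mean [ 0.6281 -0.2736  0.0694] size [50.4 51.3] yaw 5.0
green [413. 224.] 307 c [ 611.2 -165.4] mean [ 0.6105 -0.1646  0.0697] size [51.  50.3] yaw -9.3
red [450. 258.] 314 c [ 511.1 -270.3] mean [ 0.5112 -0.2694  0.0694] size [50.4 50.1] yaw -13.8
green [412. 262.] 306 c [ 499.7 -161.1] mean [ 0.4997 -0.1611  0.0703] size [50.6 46.2] yaw -0.8
red [422. 290.] 125 c [ 418.4 -190.6] mean [ 0.4184 -0.1858  0.0703] size [56.8 29.1] yaw 35.9
```

```bash
python3 -m handwheel '[{"fingers":0.7,"translation":[0,-0.03,0.025],"dr":[2,0,0]},{"fingers":0.7,"translation":[0,-0.06,0.05],"dr":[4,0,0]},{"fingers":0.7,"translation":[0,-0.09,0.075],"dr":[6,0,0]},{"fingers":0.7,"translation":[0.01,-0.12,0.1],"dr":[8,0,0]},{"fingers":0.7,"translation":[0.02,-0.15,0.125],"dr":[10,-0.5,-0.8]},{"fingers":0.7,"translation":[0.03,-0.18,0.15],"dr":[10,-0.5,-0.8]},{"fingers":0.7,"translation":[0.04,-0.21,0.175],"dr":[10,-0.5,-0.8]},{"fingers":0.7,"translation":[0.04,-0.23,0.19],"dr":[10,-0.5,-0.8]}]'
python3 -c "
from h import *; from slots import *
im,d=save('wrist','w7')
im,d=save('top','t5');tops(im,d)
goal([.4107,-.1728,.11],5)"
```

```text
time: 7.4
eef_pos: [0.4303, -0.149, 0.1243]
orientation: [0.474, 0.52, -0.488, 0.516]
force: [-0.1, 0.0, -0.1]
width: 0.0726
? [523. 222.] 114 c [ 612.2 -482.3] mean [ 0.6118 -0.4825  0.0706] size [135.4   9.3] yaw 2.3
red [312. 218.] 295 c [632.1 127.7] mean [0.6313 0.1273 0.0747] size [50.7 49.6] yaw 13.6
red [450. 217.] 311 c [ 629.  -274.9] mean [ 0.6283 -0.2738  0.0695] size [50.9 51.8] yaw 6.1
green [413. 224.] 305 c [ 611.4 -165.6] mean [ 0.6108 -0.1648  0.0695] size [51.  50.7] yaw -9.4
red [450. 258.] 314 c [ 511.5 -270.5] mean [ 0.5114 -0.2696  0.0695] size [50.4 50. ] yaw -13.9
green [411. 260.] 212 c [ 499.8 -161.3] mean [ 0.5041 -0.1558  0.0699] size [49.9 46.2] yaw -0.6
translation [0.0156, -0.021, 0.021] dr [-1.0, 0.6, 1.1] | now [ 0.4304 -0.1502  0.125 ] yaw 4.0 q7 0.01 F [0.7 0.3 0.9] w 0.0729 t 7.50
```

View pics/w7.png

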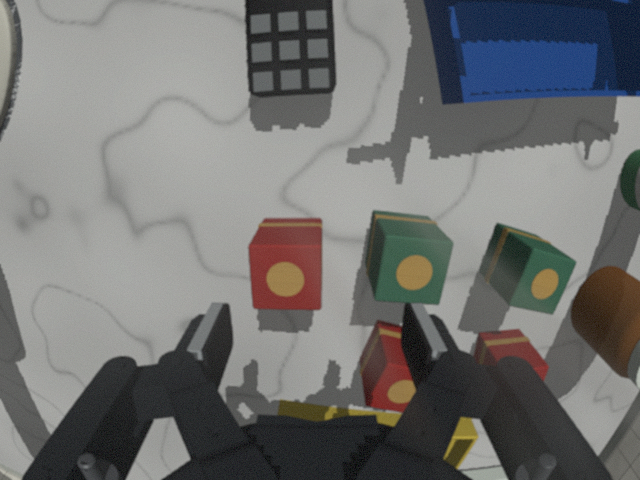

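View pics/t5.png

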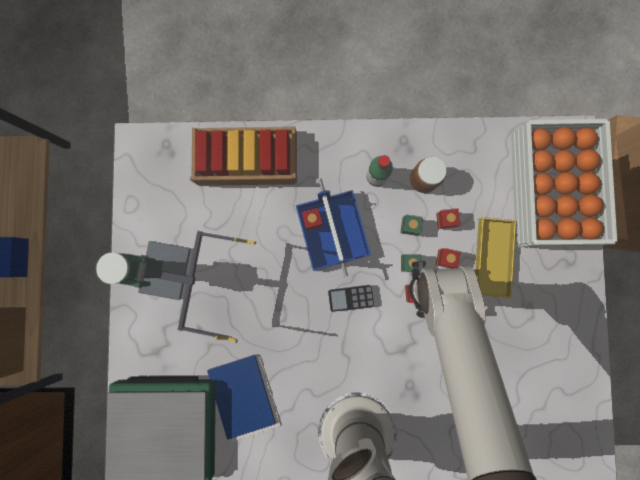

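The red carton still stands (wrist px 285,280); the first one is in the caddy's far bay (top px 312,218). Build a wrist-camera measurement.

```bash
cat >> h.py <<'E'
def wcloud(d,m):
    K=m['mtx']; v,u=np.mgrid[0:480,0:640]; dx,dy=u-K[0,2],v-K[1,2]; r=np.hypot(dx,dy)+1e-9; t=np.tan(np.minimum(r/K[0,0],1.4))
    return (np.stack([t*dx/r*d,t*dy/r*d,d],-1)-m['t'])@m['R']
def wtops(fn,lo=.062,hi=.078):
    m=camera_model('wrist'); im,d=save('wrist',fn); P=wcloud(d,m); h=cv2.cvtColor(im,cv2.COLOR_RGB2HSV)
    b=(P[...,2]>lo)&(P[...,2]<hi)&(d>0)&(P[...,0]<.7)&(P[...,0]>.3)&(h[...,1]>70)
    for q,ce,st in comps(b,300):
        W=P[q]; H=np.median(h[q],0); col='red' if H[0]<12 or H[0]>170 else 'green' if 60<H[0]<95 else '?'
        c,s,a=rect(W); a=a%90; a=a-90 if a>45 else a
        print('W',col,ce.round(),st[4],'c',c,'size',s,'yaw',round(a,1))
E
python3 -c "
from h import *
wtops('w8')
goal([.4107,-.1728,.11],5)"
```

```text
W green [406. 270.] 3342 c [ 497.2 -162.6] size [49.9 47.9] yaw -0.3
W red [286. 272.] 4788 c [ 409.4 -174.9] size [48.7 50.6] yaw 4.2
W green [545. 271.] 2233 c [ 609.1 -165.2] size [47.5 49.9] yaw -10.6
W red [391. 385.] 1869 c [ 503.7 -270.3] size [50.9 37.1] yaw -13.5
translation [0.0163, -0.0236, 0.023] dr [-0.8, 0.5, 0.9] | now [ 0.4328 -0.148   0.1257] yaw 4.2 q7 0.01 F [0.2 0.9 0.4] w 0.0727 t 7.55
```

```bash
python3 -m handwheel '[{"fingers":0.7,"translation":[0.02,-0.024,0.024],"dr":[-0.5,0.5,0.9]},{"fingers":0.7,"translation":[0.04,-0.024,0.024],"dr":[-0.5,0.5,0.9]},{"fingers":0.7,"translation":[0.06,-0.024,0.024],"dr":[-0.5,0.5,0.9]},{"fingers":0.7,"translation":[0.07,-0.024,0.024],"dr":[-0.5,0.5,0.9]},{"fingers":0.7,"translation":[0.07,-0.024,0.024],"dr":[-0.5,0.5,0.9]},{"fingers":0.7,"translation":[0.07,-0.024,0.024],"dr":[-0.5,0.5,0.9]}]'
python3 -c "
from h import *
wtops('w9')
goal([.41,-.174,-.003],5)"
```

```text
time: 8.05
eef_pos: [0.4123, -0.1706, 0.0563]
orientation: [0.478, 0.522, -0.476, 0.522]
force: [0.6, 0.8, 0.7]
width: 0.0722
W green [506. 254.] 1003 c [ 509.5 -142.4] size [15.8 35.7] yaw -28.1
W red [310. 292.] 9050 c [ 409.7 -174.9] size [49.3 50.7] yaw 4.7
W green [610. 295.] 3327 c [ 609.7 -166.4] size [48.9 51.9] yaw -10.1
W ? [466. 295.] 2792 c [ 492.5 -168.9] size [39.3 36.5] yaw 0.1
W red [583. 406.] 1259 c [ 637. -263.] size [35.6 66.5] yaw -40.2
W red [463. 436.] 787 c [ 525.3 -278.9] size [21.1 43.3] yaw 1.3
translation [0.0598, -0.0032, 0.0028] dr [0.1, -0.1, -0.1] | now [ 0.4128 -0.171   0.0568] yaw 5.1 q7 -0.01 F [ 0.1 -0.3  0.5] w 0.0728 t 8.10
```

```bash
python3 -m handwheel '[{"fingers":0.7,"translation":[0.025,-0.003,0.003],"dr":[0,0,0]},{"fingers":0.7,"translation":[0.05,-0.003,0.003],"dr":[0,0,0]},{"fingers":0.7,"translation":[0.06,-0.003,0.003],"dr":[0,0,0]},{"fingers":0.7,"translation":[0.06,-0.003,0.003],"dr":[0,0,0]},{"fingers":-0.4,"translation":[0.06,-0.003,0.003],"dr":[0,0,0]},{"fingers":-0.4,"translation":[0.06,-0.003,0.003],"dr":[0,0,0]},{"fingers":-0.4,"translation":[0.06,-0.003,0.003],"dr":[0,0,0]},{"fingers":-0.4,"translation":[0.06,-0.003,0.003],"dr":[0,0,0]}]' 40
python3 -m handwheel '[{"fingers":-0.4,"translation":[-0.01,0,0],"dr":[0,0,0]},{"fingers":-0.4,"translation":[-0.05,0,0],"dr":[0,0,0]},{"fingers":-0.4,"translation":[-0.09,0,0],"dr":[0,0,0]},{"fingers":-0.4,"translation":[-0.13,0,0],"dr":[0,0,0]},{"fingers":-0.4,"translation":[-0.17,0,0],"dr":[0,0,0]}]' 40
python3 -c "
from h import *; from slots import *
goal([*S['far-'],.18],14.5)"
```

```text
time: 8.77
eef_pos: [0.41, -0.1755, -0.0027]
orientation: [0.479, 0.52, -0.477, 0.522]
force: [-0.6, 1.1, 8.4]
width: 0.0497
time: 9.18
eef_pos: [0.4077, -0.1746, 0.1681]
orientation: [0.478, 0.522, -0.477, 0.521]
force: [0.3, -1.9, -1.1]
width: 0.0496
translation [-0.0113, 0.1549, -0.2685] dr [-9.5, -0.1, -0.0] | now [ 0.4077 -0.1746  0.1681] yaw 5.0 q7 0.21 F [ 0.3 -1.9 -1.1] w 0.0496 t 9.18
```

```bash
python3 -m handwheel '[{"fingers":-0.4,"translation":[-0.012,0.02,-0.035],"dr":[-3,0,0]},{"fingers":-0.4,"translation":[-0.012,0.04,-0.07],"dr":[-6,0,0]},{"fingers":-0.4,"translation":[-0.012,0.06,-0.105],"dr":[-9.5,0,0]},{"fingers":-0.4,"translation":[-0.012,0.08,-0.14],"dr":[-9.5,0,0]},{"fingers":-0.4,"translation":[-0.012,0.1,-0.174],"dr":[-9.5,0,0]},{"fingers":-0.4,"translation":[-0.012,0.12,-0.208],"dr":[-9.5,0,0]},{"fingers":-0.4,"translation":[-0.012,0.14,-0.242],"dr":[-9.5,0,0]},{"fingers":-0.4,"translation":[-0.012,0.155,-0.266],"dr":[-9.5,0,0]}]'
python3 -m handwheel '[{"fingers":-0.4,"translation":[0,0,0],"dr":[0,0,0]},{"fingers":-0.4,"translation":[0,0,0],"dr":[0,0,0]},{"fingers":-0.4,"translation":[0,0,0],"dr":[0,0,0]}]'
python3 -c "
from h import *; from slots import *
save('wrist','w10'); snapshot('top')
goal([*S['far-'],.006],14.5)"
```

```text
time: 9.85
eef_pos: [0.5403, 0.1066, 0.1796]
orientation: [0.434, 0.56, -0.431, 0.559]
force: [0.2, -0.1, 0.5]
width: 0.0496
time: 10.1
eef_pos: [0.5392, 0.102, 0.1786]
orientation: [0.433, 0.559, -0.433, 0.559]
force: [-0.1, -0.4, -1.9]
width: 0.0498
translation [0.1724, 0.0006, -0.0057] dr [-0.2, 0.0, -0.0] | now [0.5393 0.1007 0.1784] yaw 14.3 q7 -0.36 F [-0.  -0.1 -0. ] w 0.0498 t 10.20
```

View pics/w10.png

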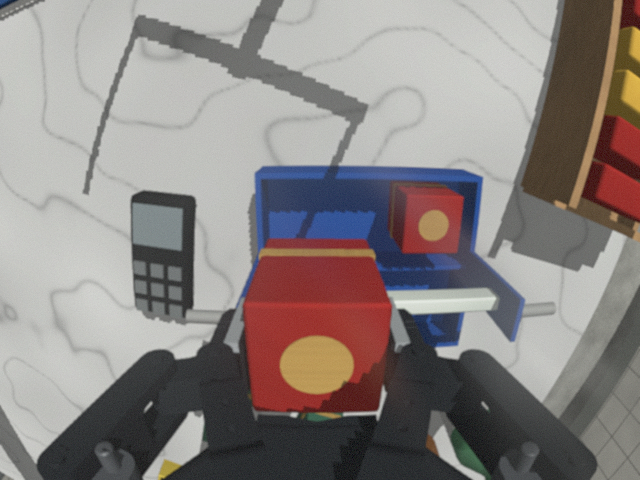

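Held carton above the empty half of the far bay; first carton at px 430,220 upright. Lower.

```bash
python3 -m handwheel '[{"fingers":-0.4,"translation":[0.03,0,-0.005],"dr":[0,0,0]},{"fingers":-0.4,"translation":[0.06,0,-0.005],"dr":[0,0,0]},{"fingers":-0.4,"translation":[0.09,0,-0.005],"dr":[0,0,0]},{"fingers":-0.4,"translation":[0.12,0,-0.005],"dr":[0,0,0]},{"fingers":-0.4,"translation":[0.14,0,-0.005],"dr":[0,0,0]},{"fingers":-0.4,"translation":[0.15,0,-0.005],"dr":[0,0,0]},{"fingers":-0.4,"translation":[0.15,0,-0.005],"dr":[0,0,0]},{"fingers":-0.4,"translation":[0.15,0,-0.005],"dr":[0,0,0]}]'
python3 -c "
from h import *; from slots import *
save('wrist','w11'); snapshot('top')
goal([*S['far-'],.006],14.5)"
```

```text
time: 10.87
eef_pos: [0.5389, 0.1071, 0.0289]
orientation: [0.434, 0.559, -0.433, 0.559]
force: [0.3, 0.7, 0.0]
width: 0.0495
translation [0.0241, -0.002, 0.0011] dr [-0.1, -0.0, -0.2] | now [0.5401 0.1078 0.0301] yaw 14.4 q7 -0.53 F [-0.3 -0.7 -1. ] w 0.0494 t 10.97
```

View pics/w11.png

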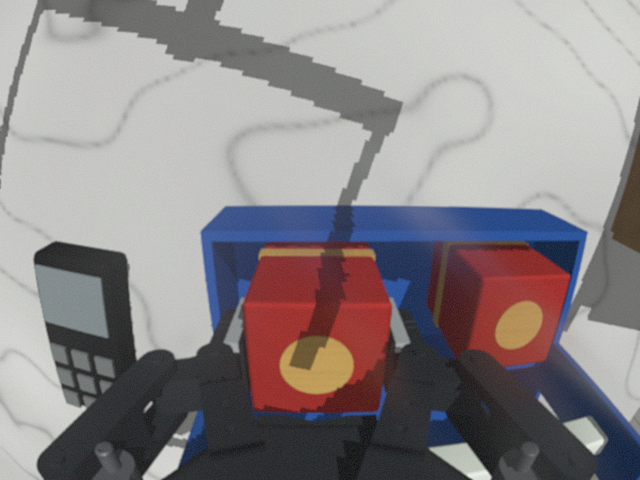

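```bash
python3 -m handwheel '[{"fingers":-0.4,"translation":[0.01,-0.001,0],"dr":[0,0,0]},{"fingers":-0.4,"translation":[0.02,-0.001,0],"dr":[0,0,0]},{"fingers":-0.4,"translation":[0.024,-0.001,0],"dr":[0,0,0]},{"fingers":-0.4,"translation":[0.024,-0.001,0],"dr":[0,0,0]},{"fingers":-0.4,"translation":[0.024,-0.001,0],"dr":[0,0,0]},{"fingers":0.4,"translation":[0.024,-0.001,0],"dr":[0,0,0]},{"fingers":0.4,"translation":[0.024,-0.001,0],"dr":[0,0,0]}]'
python3 -m handwheel '[{"fingers":0.4,"translation":[-0.01,0,0],"dr":[0,0,0]},{"fingers":0.4,"translation":[-0.04,0,0],"dr":[0,0,0]},{"fingers":0.4,"translation":[-0.08,0,0],"dr":[0,0,0]},{"fingers":0.4,"translation":[-0.12,0,0],"dr":[0,0,0]},{"fingers":0.4,"translation":[-0.15,0,0],"dr":[0,0,0]},{"fingers":0.4,"translation":[-0.17,0,0.02],"dr":[0,0,0]}]'
python3 -c "
from h import *; from slots import *
wtops('w12')
goal([.511,-.270,.11],-13.7)"
```

```text
time: 11.55
eef_pos: [0.5382, 0.108, 0.0048]
orientation: [0.434, 0.559, -0.432, 0.559]
force: [-0.2, -0.2, -0.9]
width: 0.0602
time: 12.05
eef_pos: [0.5431, 0.0936, 0.1796]
orientation: [0.434, 0.56, -0.429, 0.561]
force: [0.2, 0.2, 0.2]
width: 0.06
W red [313. 205.] 3950 c [538.2 107.6] size [50.  49.9] yaw 13.6
W red [427. 212.] 3644 c [631.2 126.4] size [50.8 50.1] yaw 14.1
translation [0.0714, -0.1245, 0.336] dr [28.1, 0.0, -0.6] | now [0.547  0.0864 0.1817] yaw 14.5 q7 -0.33 F [ 2.6 -3.3  1.4] w 0.0598 t 12.10
```

View pics/w12.png

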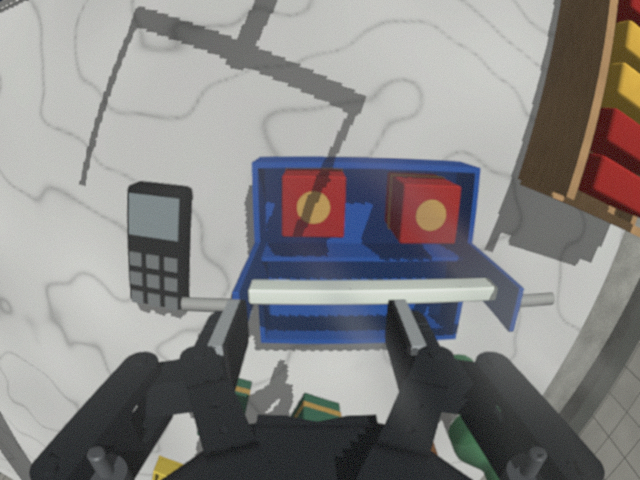

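```bash
python3 -m handwheel '[{"fingers":0.7,"translation":[0,-0.014,0.038],"dr":[4,0,0]},{"fingers":0.7,"translation":[0,-0.028,0.076],"dr":[8,0,0]},{"fingers":0.7,"translation":[0.01,-0.042,0.114],"dr":[12,0,0]},{"fingers":0.7,"translation":[0.02,-0.056,0.152],"dr":[16,0,0]},{"fingers":0.7,"translation":[0.03,-0.07,0.19],"dr":[20,0,0]},{"fingers":0.7,"translation":[0.04,-0.084,0.228],"dr":[24,0,0]},{"fingers":0.7,"translation":[0.05,-0.098,0.266],"dr":[28,0,0]},{"fingers":0.7,"translation":[0.06,-0.112,0.303],"dr":[28,0,0]}]'
python3 -m handwheel '[{"fingers":0.7,"translation":[0.01,-0.0125,0.033],"dr":[0,0,0]},{"fingers":0.7,"translation":[0.01,-0.0125,0.033],"dr":[0,0,0]},{"fingers":0.7,"translation":[0.01,-0.0125,0.033],"dr":[0,0,0]}]'
python3 -c "
from h import *; from slots import *
im,d=save('top','t6');tops(im,d)
wtops('w13')
goal([.511,-.270,.05],-13.7)"
```

```text
time: 12.77
eef_pos: [0.5095, -0.2355, 0.1145]
orientation: [0.557, 0.436, -0.556, 0.437]
force: [0.6, -1.0, 0.6]
width: 0.0727
time: 13.02
eef_pos: [0.4877, -0.2651, 0.1034]
orientation: [0.557, 0.436, -0.557, 0.435]
force: [0.3, 0.1, 0.3]
width: 0.0729
? [523. 219.] 108 c [ 620.4 -482.2] mean [ 0.619  -0.4822  0.0699] size [  5.9 117.1] yaw -0.6
red [312. 218.] 294 c [632.  127.6] mean [0.6311 0.1274 0.0751] size [50.5 49.5] yaw 13.4
red [450. 217.] 307 c [ 628.7 -274.8] mean [ 0.6286 -0.2736  0.0695] size [50.5 50.7] yaw 5.8
green [413. 224.] 310 c [ 611.1 -165. ] mean [ 0.6106 -0.1646  0.0699] size [50.3 50.2] yaw -9.9
red [319. 250.] 282 c [538.6 108.8] mean [0.5382 0.1086 0.0749] size [50.3 49.2] yaw 13.7
red [448. 257.] 249 c [ 512.1 -266.4] mean [ 0.5121 -0.2646  0.0695] size [42.5 50.5] yaw -14.8
green [412. 262.] 306 c [ 499.8 -161.6] mean [ 0.4997 -0.1611  0.0701] size [50.5 46.2] yaw -0.6
W green [473.  64.] 5270 c [ 609.7 -167.6] size [49.  48.8] yaw -9.9
W green [288.  90.] 5944 c [ 498.5 -163.5] size [48.  47.9] yaw -1.4
W red [518. 224.] 4704 c [ 627.4 -276.1] size [50.3 49.7] yaw 5.7
W red [353. 259.] 5962 c [ 510.6 -272.2] size [50.3 49.2] yaw -13.6
translation [0.0546, 0.0219, 0.0036] dr [0.2, -0.1, -0.1] | now [ 0.4905 -0.2615  0.1046] yaw -13.5 q7 -0.16 F [1.2 0.3 0. ] w 0.0725 t 13.12
```

```bash
python3 -m handwheel '[{"fingers":0.7,"translation":[0.01,0.0215,0.005],"dr":[0,0,0]},{"fingers":0.7,"translation":[0.03,0.0215,0.005],"dr":[0,0,0]},{"fingers":0.7,"translation":[0.045,0.0215,0.005],"dr":[0,0,0]},{"fingers":0.7,"translation":[0.045,0.0215,0.005],"dr":[0,0,0]},{"fingers":0.7,"translation":[0.045,0.0215,0.005],"dr":[0,0,0]},{"fingers":0.7,"translation":[0.045,0.0215,0.005],"dr":[0,0,0]}]'
python3 -c "
from h import *; from slots import *
wtops('w14')
goal([.511,-.271,-.002],-13.7)"
```

```text
time: 13.62
eef_pos: [0.511, -0.271, 0.0602]
orientation: [0.556, 0.438, -0.554, 0.438]
force: [0.0, 1.3, -0.9]
width: 0.0726
W green [467.  45.] 7998 c [ 609.9 -167.7] size [48.5 49.3] yaw -9.2
W green [236.  80.] 10109 c [ 498.8 -163.7] size [48.8 48.9] yaw -1.8
W red [522. 241.] 6919 c [ 627.9 -276.3] size [50.8 50.6] yaw 5.8
W red [316. 284.] 8916 c [ 510.6 -272.4] size [51.4 49.2] yaw -13.3
translation [0.0624, -0.0003, -0.0004] dr [0.2, -0.1, -0.2] | now [ 0.511  -0.2716  0.0604] yaw -13.5 q7 -0.20 F [ 0.5  0.1 -0.5] w 0.0725 t 13.67
```

```bash
python3 -m handwheel '[{"fingers":0.7,"translation":[0.025,0,0],"dr":[0,0,0]},{"fingers":0.7,"translation":[0.05,0,0],"dr":[0,0,0]},{"fingers":0.7,"translation":[0.062,0,0],"dr":[0,0,0]},{"fingers":0.7,"translation":[0.062,0,0],"dr":[0,0,0]},{"fingers":-0.4,"translation":[0.062,0,0],"dr":[0,0,0]},{"fingers":-0.4,"translation":[0.062,0,0],"dr":[0,0,0]},{"fingers":-0.4,"translation":[0.062,0,0],"dr":[0,0,0]},{"fingers":-0.4,"translation":[0.062,0,0],"dr":[0,0,0]}]' 40
python3 -m handwheel '[{"fingers":-0.4,"translation":[-0.01,0,0],"dr":[0,0,0]},{"fingers":-0.4,"translation":[-0.05,0,0],"dr":[0,0,0]},{"fingers":-0.4,"translation":[-0.09,0,0],"dr":[0,0,0]},{"fingers":-0.4,"translation":[-0.13,0,0],"dr":[0,0,0]},{"fingers":-0.4,"translation":[-0.17,0,0],"dr":[0,0,0]}]' 40
python3 -c "
from h import *; from slots import *
goal([*S['near-'],.18],14.5)"
```

```text
time: 14.33
eef_pos: [0.511, -0.2725, -0.0015]
orientation: [0.556, 0.437, -0.555, 0.438]
force: [-0.1, 0.6, 4.6]
width: 0.0493
time: 14.75
eef_pos: [0.5091, -0.2718, 0.1694]
orientation: [0.556, 0.438, -0.555, 0.437]
force: [0.4, -0.7, -0.0]
width: 0.0493
translation [-0.0101, -0.011, -0.2827] dr [-28.0, -0.1, -0.0] | now [ 0.5091 -0.2718  0.1694] yaw -13.5 q7 -0.11 F [ 0.4 -0.7 -0. ] w 0.0493 t 14.75
```

```bash
python3 -m handwheel '[{"fingers":-0.4,"translation":[-0.01,-0.002,-0.038],"dr":[-4,0,0]},{"fingers":-0.4,"translation":[-0.01,-0.003,-0.076],"dr":[-8,0,0]},{"fingers":-0.4,"translation":[-0.01,-0.005,-0.114],"dr":[-12,0,0]},{"fingers":-0.4,"translation":[-0.01,-0.006,-0.152],"dr":[-16,0,0]},{"fingers":-0.4,"translation":[-0.01,-0.008,-0.19],"dr":[-20,0,0]},{"fingers":-0.4,"translation":[-0.01,-0.009,-0.228],"dr":[-24,0,0]},{"fingers":-0.4,"translation":[-0.01,-0.01,-0.262],"dr":[-28,0,0]},{"fingers":-0.4,"translation":[-0.01,-0.011,-0.281],"dr":[-28,0,0]}]'
python3 -m handwheel '[{"fingers":-0.4,"translation":[0,0,0],"dr":[0,0,0]},{"fingers":-0.4,"translation":[0,0,0],"dr":[0,0,0]},{"fingers":-0.4,"translation":[0,0,0],"dr":[0,0,0]}]'
python3 -c "
from h import *; from slots import *
save('wrist','w15'); snapshot('top')
goal([*S['near-'],.006],14.5)"
```

```text
time: 15.42
eef_pos: [0.5648, 0.0088, 0.1787]
orientation: [0.432, 0.561, -0.429, 0.561]
force: [0.5, 0.9, -1.0]
width: 0.0493
time: 15.67
eef_pos: [0.5645, 0.0023, 0.1776]
orientation: [0.434, 0.559, -0.433, 0.559]
force: [-0.5, 0.2, -0.8]
width: 0.0494
translation [0.1714, 0.001, -0.0041] dr [-0.2, 0.0, -0.0] | now [0.5645 0.0014 0.1774] yaw 14.3 q7 -0.18 F [ 0.5 -0.9 -1.2] w 0.0498 t 15.77
```

View pics/w15.png

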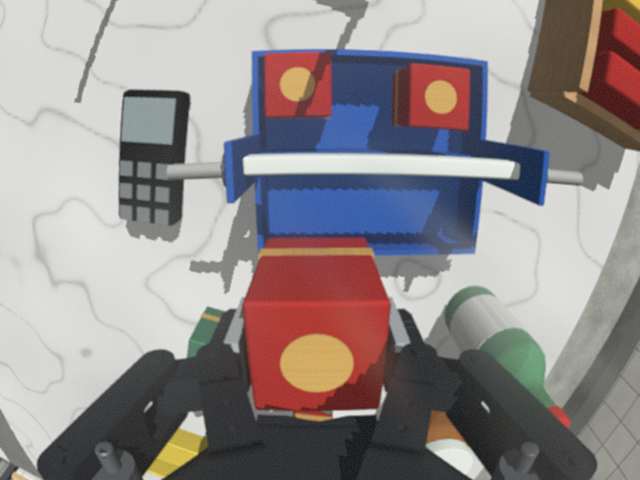

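```bash
python3 -m handwheel '[{"fingers":-0.4,"translation":[0.03,0.001,-0.003],"dr":[0,0,0]},{"fingers":-0.4,"translation":[0.06,0.001,-0.003],"dr":[0,0,0]},{"fingers":-0.4,"translation":[0.09,0.001,-0.003],"dr":[0,0,0]},{"fingers":-0.4,"translation":[0.12,0.001,-0.003],"dr":[0,0,0]},{"fingers":-0.4,"translation":[0.135,0.001,-0.003],"dr":[0,0,0]},{"fingers":-0.4,"translation":[0.145,0.001,-0.003],"dr":[0,0,0]},{"fingers":-0.4,"translation":[0.145,0.001,-0.003],"dr":[0,0,0]},{"fingers":-0.4,"translation":[0.145,0.001,-0.003],"dr":[0,0,0]}]'
python3 -c "
from h import *; from slots import *
save('wrist','w16'); im,d=snapshot('top')
goal([*S['near-'],.006],14.5)
P=cloud('top',d);v,u=np.mgrid[0:480,0:640]
for nm,(a,b,c,e) in dict(bottle=(360,400,145,190),jar=(405,450,150,195)).items():
    r=(u>a)&(u<b)&(v>c)&(v<e)&(P[...,2]>.1)&(P[...,2]<.25)&(d>0); print(nm,rect(P[r]),P[r][:,2].max())
"
```

```text
time: 16.43
eef_pos: [0.5657, 0.0065, 0.033]
orientation: [0.434, 0.559, -0.433, 0.559]
force: [-1.0, 0.1, -0.9]
width: 0.0493
translation [0.028, -0.0024, 0.0007] dr [-0.1, -0.0, -0.2] | now [0.5666 0.0069 0.034 ] yaw 14.4 q7 -0.33 F [-0.1  0.1 -1.1] w 0.0495 t 16.53
bottle (array([763.6, -68.9]), array([64.8, 58.9]), 69.9) 0.20743787529926944
jar (array([ 757. , -213.5]), array([76.9, 77. ]), 12.3) 0.1278383341964399
```

View pics/w16.png

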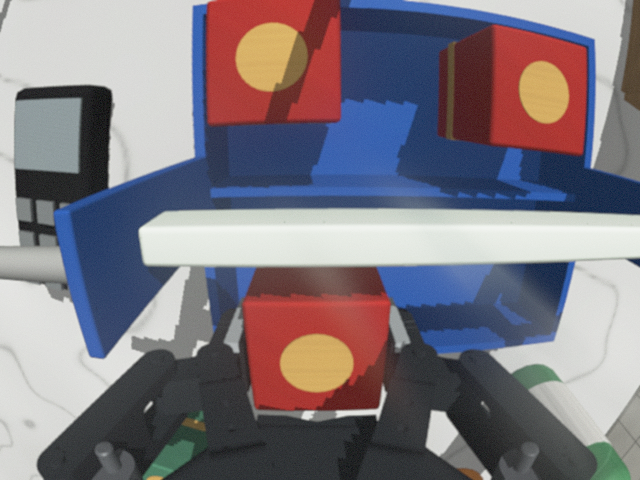

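```bash
python3 -m handwheel '[{"fingers":-0.4,"translation":[0.01,-0.002,0.001],"dr":[0,0,0]},{"fingers":-0.4,"translation":[0.02,-0.002,0.001],"dr":[0,0,0]},{"fingers":-0.4,"translation":[0.028,-0.002,0.001],"dr":[0,0,0]},{"fingers":-0.4,"translation":[0.028,-0.002,0.001],"dr":[0,0,0]},{"fingers":-0.4,"translation":[0.028,-0.002,0.001],"dr":[0,0,0]},{"fingers":0.4,"translation":[0.028,-0.002,0.001],"dr":[0,0,0]},{"fingers":0.4,"translation":[0.028,-0.002,0.001],"dr":[0,0,0]}]'
python3 -m handwheel '[{"fingers":0.4,"translation":[-0.01,0,0],"dr":[0,0,0]},{"fingers":0.4,"translation":[-0.04,0,0],"dr":[0,0,0]},{"fingers":0.4,"translation":[-0.08,0,0],"dr":[0,0,0]},{"fingers":0.4,"translation":[-0.12,0,0],"dr":[0,0,0]},{"fingers":0.4,"translation":[-0.15,0,0],"dr":[0,0,0]},{"fingers":0.4,"translation":[-0.17,0,0.02],"dr":[0,0,0]}]'
python3 -c "
from h import *; from slots import *
wtops('w17')
goal([.628,-.275,.07],5.5)"
```

```text
time: 17.12
eef_pos: [0.5634, 0.0054, 0.0041]
orientation: [0.434, 0.559, -0.433, 0.559]
force: [0.2, -0.7, -0.3]
width: 0.0594
time: 17.62
eef_pos: [0.5691, -0.0088, 0.1794]
orientation: [0.433, 0.559, -0.429, 0.561]
force: [1.1, 0.8, 0.6]
width: 0.0599
W red [296.  70.] 4217 c [524.4 104.5] size [49.8 50. ] yaw 14.5
W red [434.  84.] 3930 c [631.1 125.9] size [51.  50.6] yaw 14.7
W red [312. 204.] 3981 c [563.2   5.2] size [49.5 49.7] yaw 14.8
W green [317. 378.] 1732 c [ 609.7 -165.9] size [51.5 48.2] yaw -8.8
translation [0.1126, -0.0119, 0.2634] dr [8.9, 0.2, -0.6] | now [ 0.5727 -0.0167  0.1817] yaw 14.4 q7 -0.15 F [ 3.3 -4.2  1.9] w 0.0597 t 17.67
```

View pics/w17.png

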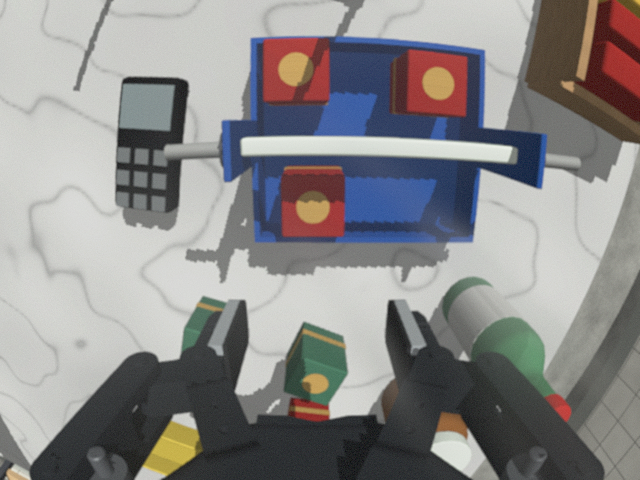

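```bash
python3 -m handwheel '[{"fingers":0.7,"translation":[0.01,-0.002,0.038],"dr":[2,0,0]},{"fingers":0.7,"translation":[0.02,-0.004,0.076],"dr":[4,0,0]},{"fingers":0.7,"translation":[0.04,-0.006,0.112],"dr":[6,0,0]},{"fingers":0.7,"translation":[0.055,-0.008,0.148],"dr":[8.9,0,0]},{"fingers":0.7,"translation":[0.07,-0.01,0.184],"dr":[8.9,0,0]},{"fingers":0.7,"translation":[0.08,-0.012,0.22],"dr":[8.9,0,0]},{"fingers":0.7,"translation":[0.08,-0.012,0.252],"dr":[8.9,0,0]},{"fingers":0.7,"translation":[0.08,-0.012,0.26],"dr":[8.9,0,0]}]'
python3 -m handwheel '[{"fingers":0.7,"translation":[0,0,0],"dr":[0,0,0]},{"fingers":0.7,"translation":[0,0,0],"dr":[0,0,0]},{"fingers":0.7,"translation":[0,0,0],"dr":[0,0,0]}]'
python3 -c "
from h import *; from slots import *
wtops('w18')
im,d=save('top','t7');tops(im,d)
goal([.628,-.275,.06],5.7)"
```

```text
time: 18.33
eef_pos: [0.6204, -0.2775, 0.0928]
orientation: [0.477, 0.521, -0.478, 0.522]
force: [-0.6, -0.5, 0.7]
width: 0.0726
time: 18.58
eef_pos: [0.6218, -0.2662, 0.0946]
orientation: [0.476, 0.524, -0.473, 0.524]
force: [0.2, 0.2, -0.4]
width: 0.0724
W green [129.  77.] 5657 c [ 499.6 -163.6] size [48.2 49.9] yaw -1.0
W green [312.  86.] 6539 c [ 610.6 -167.1] size [48.3 47.9] yaw -10.1
W red [324. 274.] 6381 c [ 628.1 -276.4] size [49.5 50.3] yaw 5.3
red [312. 218.] 295 c [631.5 127.7] mean [0.631  0.1274 0.0749] size [50.4 49.8] yaw 14.3
red [447. 218.] 212 c [ 628.2 -267.4] mean [ 0.6267 -0.2655  0.0696] size [50.1 36.6] yaw 7.1
green [413. 224.] 306 c [ 610.8 -165.4] mean [ 0.6105 -0.1648  0.07  ] size [50.7 50. ] yaw -9.2
? [354. 240.] 291 c [564.1   6.5] mean [0.5637 0.0068 0.0752] size [50.  50.3] yaw 14.7
red [320. 254.] 287 c [524.6 106.2] mean [0.5244 0.1061 0.0748] size [49.9 49.5] yaw 14.6
green [412. 262.] 304 c [ 499.8 -161.8] mean [ 0.4997 -0.1611  0.0701] size [51.1 46.3] yaw -0.6
translation [0.0347, 0.0051, 0.0094] dr [0.0, -0.1, -0.1] | now [ 0.6219 -0.2662  0.0947] yaw 5.7 q7 0.06 F [-0.2 -0.1 -0.3] w 0.0727 t 18.68
```

View pics/w18.png

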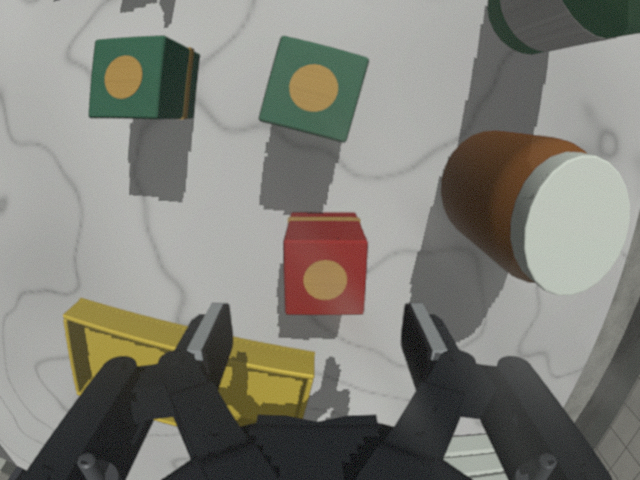

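```bash
python3 -m handwheel '[{"fingers":0.7,"translation":[0.01,0.005,0.01],"dr":[0,0,0]},{"fingers":0.7,"translation":[0.02,0.005,0.01],"dr":[0,0,0]},{"fingers":0.7,"translation":[0.03,0.005,0.01],"dr":[0,0,0]},{"fingers":0.7,"translation":[0.035,0.005,0.01],"dr":[0,0,0]},{"fingers":0.7,"translation":[0.035,0.005,0.01],"dr":[0,0,0]},{"fingers":0.7,"translation":[0.035,0.005,0.01],"dr":[0,0,0]}]'
python3 -c "
from h import *; from slots import *
wtops('w19')
goal([.628,-.276,-.002],5.5)"
```

```text
time: 19.18
eef_pos: [0.627, -0.2778, 0.058]
orientation: [0.476, 0.524, -0.475, 0.523]
force: [-0.1, -0.1, 0.5]
width: 0.0728
W green [303.  55.] 10513 c [ 610.7 -167.1] size [48.6 48.3] yaw -9.8
W green [92. 52.] 7217 c [ 499.6 -163.8] size [49.1 50.4] yaw -2.3
W red [318. 281.] 9217 c [ 628.2 -276.4] size [49.6 50.5] yaw 5.3
translation [0.0608, 0.0006, -0.0018] dr [0.1, -0.1, -0.0] | now [ 0.6275 -0.278   0.0587] yaw 5.6 q7 0.06 F [ 1.  -0.2  0.7] w 0.0727 t 19.23
```

```bash
python3 -m handwheel '[{"fingers":0.7,"translation":[0.025,0.001,-0.002],"dr":[0,0,0]},{"fingers":0.7,"translation":[0.05,0.001,-0.002],"dr":[0,0,0]},{"fingers":0.7,"translation":[0.061,0.001,-0.002],"dr":[0,0,0]},{"fingers":0.7,"translation":[0.061,0.001,-0.002],"dr":[0,0,0]},{"fingers":-0.4,"translation":[0.061,0.001,-0.002],"dr":[0,0,0]},{"fingers":-0.4,"translation":[0.061,0.001,-0.002],"dr":[0,0,0]},{"fingers":-0.4,"translation":[0.061,0.001,-0.002],"dr":[0,0,0]},{"fingers":-0.4,"translation":[0.061,0.001,-0.002],"dr":[0,0,0]}]' 40
python3 -m handwheel '[{"fingers":-0.4,"translation":[-0.01,0,0],"dr":[0,0,0]},{"fingers":-0.4,"translation":[-0.05,0,0],"dr":[0,0,0]},{"fingers":-0.4,"translation":[-0.09,0,0],"dr":[0,0,0]},{"fingers":-0.4,"translation":[-0.13,0,0],"dr":[0,0,0]},{"fingers":-0.4,"translation":[-0.17,0,0],"dr":[0,0,0]}]' 40
python3 -c "
from h import *; from slots import *
goal([*S['near+'],.18],14.5)"
```

```text
time: 19.9
eef_pos: [0.6296, -0.2766, -0.0003]
orientation: [0.476, 0.523, -0.474, 0.524]
force: [0.0, 0.1, 3.2]
width: 0.0495
time: 20.32
eef_pos: [0.628, -0.2761, 0.1708]
orientation: [0.476, 0.524, -0.474, 0.524]
force: [1.0, -1.4, -0.3]
width: 0.0493
translation [-0.0087, 0.0591, -0.3014] dr [-8.9, -0.1, -0.1] | now [ 0.628  -0.2761  0.1708] yaw 5.6 q7 0.11 F [ 1.  -1.4 -0.3] w 0.0493 t 20.32
```

```bash
python3 -m handwheel '[{"fingers":-0.4,"translation":[-0.009,-0.008,-0.04],"dr":[-3,0,0]},{"fingers":-0.4,"translation":[-0.009,-0.008,-0.08],"dr":[-6,0,0]},{"fingers":-0.4,"translation":[-0.009,-0.005,-0.12],"dr":[-8.9,0,0]},{"fingers":-0.4,"translation":[-0.009,0.005,-0.16],"dr":[-8.9,0,0]},{"fingers":-0.4,"translation":[-0.009,0.02,-0.195],"dr":[-8.9,0,0]},{"fingers":-0.4,"translation":[-0.009,0.035,-0.23],"dr":[-8.9,0,0]},{"fingers":-0.4,"translation":[-0.009,0.048,-0.265],"dr":[-8.9,0,0]},{"fingers":-0.4,"translation":[-0.009,0.059,-0.296],"dr":[-8.9,0,0]}]'
python3 -m handwheel '[{"fingers":-0.4,"translation":[0,0,-0.003],"dr":[0,0,0]},{"fingers":-0.4,"translation":[0,0,-0.003],"dr":[0,0,0]},{"fingers":-0.4,"translation":[0,0,-0.003],"dr":[0,0,0]}]'
python3 -c "
from h import *; from slots import *
save('wrist','w20'); snapshot('top')
goal([*S['near+'],.006],14.5)"
```

```text
time: 20.98
eef_pos: [0.6587, 0.0267, 0.1788]
orientation: [0.434, 0.559, -0.432, 0.559]
force: [0.8, 0.3, -0.2]
width: 0.0495
time: 21.23
eef_pos: [0.6575, 0.0266, 0.178]
orientation: [0.433, 0.559, -0.433, 0.559]
force: [1.1, -0.5, -0.8]
width: 0.0492
translation [0.1716, 0.0011, -0.0053] dr [-0.2, 0.0, -0.0] | now [0.6576 0.0243 0.1776] yaw 14.3 q7 -0.21 F [ 0.2 -0.5 -1.2] w 0.0495 t 21.33
```

View pics/w20.png

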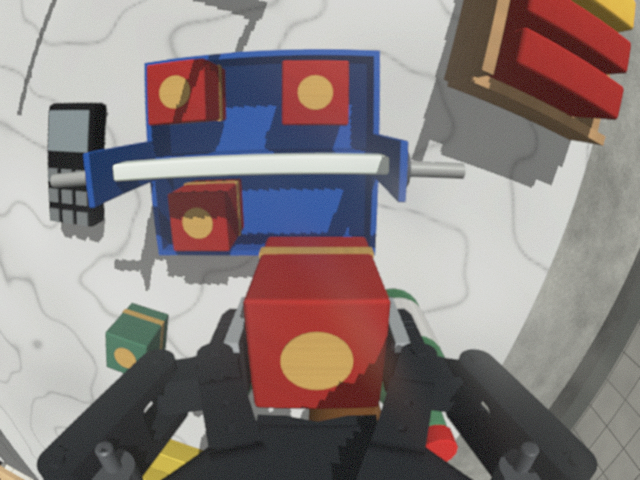

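```bash
python3 -m handwheel '[{"fingers":-0.4,"translation":[0.03,0.001,-0.004],"dr":[0,0,0]},{"fingers":-0.4,"translation":[0.06,0.001,-0.004],"dr":[0,0,0]},{"fingers":-0.4,"translation":[0.09,0.001,-0.004],"dr":[0,0,0]},{"fingers":-0.4,"translation":[0.12,0.001,-0.004],"dr":[0,0,0]},{"fingers":-0.4,"translation":[0.135,0.001,-0.004],"dr":[0,0,0]},{"fingers":-0.4,"translation":[0.145,0.001,-0.004],"dr":[0,0,0]},{"fingers":-0.4,"translation":[0.145,0.001,-0.004],"dr":[0,0,0]},{"fingers":-0.4,"translation":[0.145,0.001,-0.004],"dr":[0,0,0]}]'
python3 -c "
from h import *; from slots import *
save('wrist','w21'); im,d=snapshot('top')
goal([*S['near+'],.006],14.5)
"
```

```text
time: 22.0
eef_pos: [0.6584, 0.0307, 0.0333]
orientation: [0.434, 0.559, -0.433, 0.559]
force: [0.8, -0.2, -0.2]
width: 0.0494
translation [0.0285, -0.0023, 0.0011] dr [-0.1, -0.0, -0.3] | now [0.6594 0.0313 0.0346] yaw 14.4 q7 -0.31 F [-0.2  0.2 -0.5] w 0.0494 t 22.10
```

View pics/w21.png

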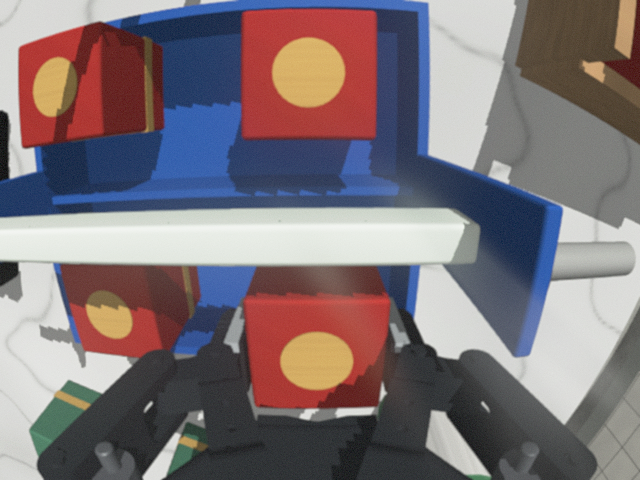

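Over the last slot with wall and bar clear; lower and release.

```bash
python3 -m handwheel '[{"fingers":-0.4,"translation":[0.01,-0.002,0.001],"dr":[0,0,0]},{"fingers":-0.4,"translation":[0.02,-0.002,0.001],"dr":[0,0,0]},{"fingers":-0.4,"translation":[0.028,-0.002,0.001],"dr":[0,0,0]},{"fingers":-0.4,"translation":[0.028,-0.002,0.001],"dr":[0,0,0]},{"fingers":-0.4,"translation":[0.028,-0.002,0.001],"dr":[0,0,0]},{"fingers":0.35,"translation":[0.028,-0.002,0.001],"dr":[0,0,0]},{"fingers":0.35,"translation":[0.028,-0.002,0.001],"dr":[0,0,0]}]'
python3 -m handwheel '[{"fingers":0.35,"translation":[-0.01,0,0],"dr":[0,0,0]},{"fingers":0.35,"translation":[-0.04,0,0],"dr":[0,0,0]},{"fingers":0.35,"translation":[-0.08,0,0],"dr":[0,0,0]},{"fingers":0.35,"translation":[-0.12,0,0],"dr":[0,0,0]},{"fingers":0.35,"translation":[-0.15,0,0],"dr":[0,0,0]},{"fingers":0.35,"translation":[-0.17,-0.01,0.02],"dr":[0,0,0]},{"fingers":0.7,"translation":[-0.17,-0.03,0.05],"dr":[0,0,0]}]'
python3 -c "
from h import *; from slots import *
wtops('w22')
goal([.6107,-.166,.07],-9.6)"
```

```text
time: 22.68
eef_pos: [0.6558, 0.0297, 0.004]
orientation: [0.434, 0.559, -0.433, 0.559]
force: [0.5, -0.0, 0.6]
width: 0.0576
time: 23.27
eef_pos: [0.6435, -0.0201, 0.1816]
orientation: [0.435, 0.558, -0.427, 0.563]
force: [0.4, -0.1, 1.0]
width: 0.0685
W red [208.  39.] 3886 c [524.4 104.5] size [50.6 50.3] yaw 14.8
W red [347.  42.] 4094 c [631.4 125.9] size [50.1 50.4] yaw 14.5
W red [226. 168.] 3941 c [563.4   5.5] size [50.7 49.9] yaw 14.9
W red [346. 168.] 3997 c [656.5  29.3] size [49.3 50.7] yaw 14.8
W green [138. 320.] 1694 c [ 499.7 -162.1] size [49.7 47.5] yaw -0.6
W green [251. 355.] 1345 c [ 616.  -166.4] size [49.8 36.1] yaw -8.5
translation [0.1082, -0.0608, 0.1196] dr [23.8, 0.3, -0.3] | now [ 0.6398 -0.0347  0.1777] yaw 14.2 q7 -0.13 F [-1.8 -7.4 -2.8] w 0.0725 t 23.32
```

View pics/w22.png

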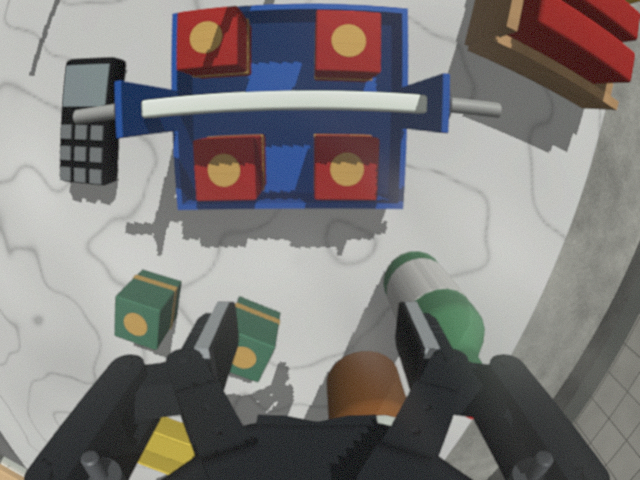

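All four reds are in the caddy, upright. Now the greens.

```bash
python3 -m handwheel '[{"fingers":0.7,"translation":[0.01,-0.015,0.025],"dr":[5,0,0]},{"fingers":0.7,"translation":[0.03,-0.03,0.055],"dr":[10,0,0]},{"fingers":0.7,"translation":[0.05,-0.045,0.085],"dr":[15,0,0]},{"fingers":0.7,"translation":[0.065,-0.058,0.11],"dr":[20,0,0]},{"fingers":0.7,"translation":[0.08,-0.061,0.12],"dr":[23.8,0,0]},{"fingers":0.7,"translation":[0.09,-0.061,0.12],"dr":[23.8,0,0]},{"fingers":0.7,"translation":[0.09,-0.061,0.12],"dr":[23.8,0,0]},{"fingers":0.7,"translation":[0.09,-0.061,0.12],"dr":[23.8,0,0]}]'
python3 -c "
from h import *; from slots import *
wtops('w23')
im,d=save('top','t8');tops(im,d)
goal([.6105,-.1665,.06],-9.8)"
```

```text
time: 23.98
eef_pos: [0.6104, -0.1553, 0.0842]
orientation: [0.539, 0.459, -0.537, 0.458]
force: [0.1, 0.4, 0.9]
width: 0.0725
W red [183.  24.] 4552 c [564.7   1.1] size [50.6 43.4] yaw 14.3
W green [350. 261.] 898 c [ 631.9 -155.8] size [18.8 37.2] yaw 27.1
W green [306. 292.] 3094 c [ 605.3 -165.6] size [48.6 36.9] yaw -9.8
W green [147. 300.] 4254 c [ 499.7 -162.4] size [49.1 48.3] yaw -0.7
? [524. 222.] 119 c [ 611.2 -482.7] mean [ 0.6105 -0.4831  0.0702] size [133.8  14.7] yaw 5.6
red [345. 209.] 284 c [656.1  30.9] mean [0.6548 0.0312 0.0749] size [49.4 49.6] yaw 14.3
red [312. 218.] 288 c [631.6 127.6] mean [0.631  0.1277 0.0752] size [50.5 49.6] yaw 14.7
green [406. 225.] 68 c [ 614.  -147.5] mean [ 0.6081 -0.1451  0.0692] size [14.8 49.9] yaw -9.9
red [354. 240.] 294 c [564.1   6.8] mean [0.5637 0.007  0.0747] size [50.5 50. ] yaw 15.0
red [320. 254.] 287 c [524.6 106.3] mean [0.5244 0.1061 0.075 ] size [50.  49.7] yaw 14.7
green [412. 262.] 306 c [ 499.7 -161.1] mean [ 0.4997 -0.1611  0.0701] size [50.5 46.1] yaw -0.7
translation [0.0254, 0.0007, 0.0116] dr [0.7, -0.2, -0.1] | now [ 0.6116 -0.155   0.0855] yaw -9.1 q7 -0.35 F [0.2 0.3 0. ] w 0.0724 t 24.08
```

```bash
python3 -m handwheel '[{"fingers":0.7,"translation":[0.01,0,0.011],"dr":[0.5,0,0]},{"fingers":0.7,"translation":[0.02,0,0.011],"dr":[0.5,0,0]},{"fingers":0.7,"translation":[0.025,0,0.011],"dr":[0.5,0,0]},{"fingers":0.7,"translation":[0.025,0,0.011],"dr":[0.5,0,0]},{"fingers":0.7,"translation":[0.025,0,0.011],"dr":[0.5,0,0]}]'
python3 -c "
from h import *; from slots import *
save('wrist','w24')
goal([.6105,-.1665,-.001],-9.8)"
```

```text
time: 24.5
eef_pos: [0.6079, -0.1682, 0.0584]
orientation: [0.541, 0.456, -0.541, 0.455]
force: [-0.2, 0.7, 0.1]
width: 0.0727
translation [0.0599, 0.0017, -0.0018] dr [-0.0, -0.1, -0.0] | now [ 0.6084 -0.1681  0.0589] yaw -9.8 q7 -0.36 F [ 0.8 -0.4  0. ] w 0.0728 t 24.55
```

View pics/w24.png

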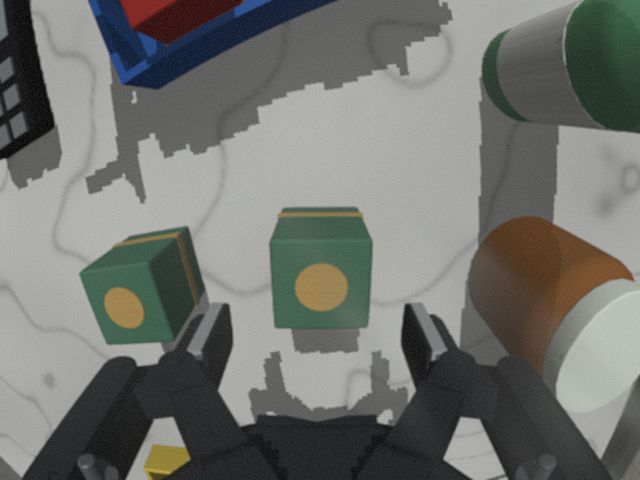

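```bash
python3 -m handwheel '[{"fingers":0.7,"translation":[0.025,0.002,-0.002],"dr":[0,0,0]},{"fingers":0.7,"translation":[0.05,0.002,-0.002],"dr":[0,0,0]},{"fingers":0.7,"translation":[0.06,0.002,-0.002],"dr":[0,0,0]},{"fingers":0.7,"translation":[0.06,0.002,-0.002],"dr":[0,0,0]},{"fingers":-0.4,"translation":[0.06,0.002,-0.002],"dr":[0,0,0]},{"fingers":-0.4,"translation":[0.06,0.002,-0.002],"dr":[0,0,0]},{"fingers":-0.4,"translation":[0.06,0.002,-0.002],"dr":[0,0,0]},{"fingers":-0.4,"translation":[0.06,0.002,-0.002],"dr":[0,0,0]}]' 40
python3 -m handwheel '[{"fingers":-0.4,"translation":[-0.01,0,0],"dr":[0,0,0]},{"fingers":-0.4,"translation":[-0.05,0,0],"dr":[0,0,0]},{"fingers":-0.4,"translation":[-0.09,0,0],"dr":[0,0,0]},{"fingers":-0.4,"translation":[-0.11,0,0],"dr":[0,0,0]}]' 40
python3 -c "
from h import *
goal([.562,-.414,.1],-5.8)"
```

```text
time: 25.22
eef_pos: [0.6121, -0.1671, 0.0007]
orientation: [0.542, 0.455, -0.54, 0.456]
force: [-0.4, 0.7, 2.6]
width: 0.0497
time: 25.55
eef_pos: [0.6132, -0.1669, 0.1146]
orientation: [0.543, 0.454, -0.539, 0.457]
force: [2.2, 0.5, 0.3]
width: 0.0495
translation [0.0142, -0.0084, 0.2523] dr [-4.0, -0.1, -0.4] | now [ 0.6132 -0.1669  0.1146] yaw -9.8 q7 -0.33 F [2.2 0.5 0.3] w 0.0495 t 25.55
```

```bash
python3 -m handwheel '[{"fingers":-0.4,"translation":[0,-0.02,0.034],"dr":[-1,0,0]},{"fingers":-0.4,"translation":[0,-0.02,0.072],"dr":[-2,0,0]},{"fingers":-0.4,"translation":[0,-0.02,0.11],"dr":[-3,0,0]},{"fingers":-0.4,"translation":[0,-0.018,0.148],"dr":[-4,0,0]},{"fingers":-0.4,"translation":[0,-0.015,0.186],"dr":[-4,0,0]},{"fingers":-0.4,"translation":[0,-0.011,0.22],"dr":[-4,0,0]},{"fingers":-0.4,"translation":[0,-0.009,0.245],"dr":[-4,0,0]},{"fingers":-0.4,"translation":[0,-0.009,0.249],"dr":[-4,0,0]}]'
python3 -m handwheel '[{"fingers":-0.4,"translation":[0,0,0],"dr":[0,0,0]},{"fingers":-0.4,"translation":[0,0,0],"dr":[0,0,0]},{"fingers":-0.4,"translation":[0,0,0],"dr":[0,0,0]}]'
python3 -c "
from h import *
save('wrist','w25'); snapshot('top')
goal([.562,-.414,.006],-5.8)"
```

```text
time: 26.22
eef_pos: [0.5563, -0.4193, 0.1092]
orientation: [-0.526, -0.471, 0.528, -0.472]
force: [-1.1, -1.9, -0.5]
width: 0.0495
time: 26.47
eef_pos: [0.5601, -0.4083, 0.1094]
orientation: [0.525, 0.475, -0.523, 0.474]
force: [-0.3, -0.1, -0.9]
width: 0.0495
translation [0.1033, 0.0022, 0.0056] dr [0.1, -0.1, -0.1] | now [ 0.5602 -0.4085  0.1093] yaw -5.7 q7 0.13 F [-0.4  0.2 -0.4] w 0.0492 t 26.57
```

View pics/w25.png

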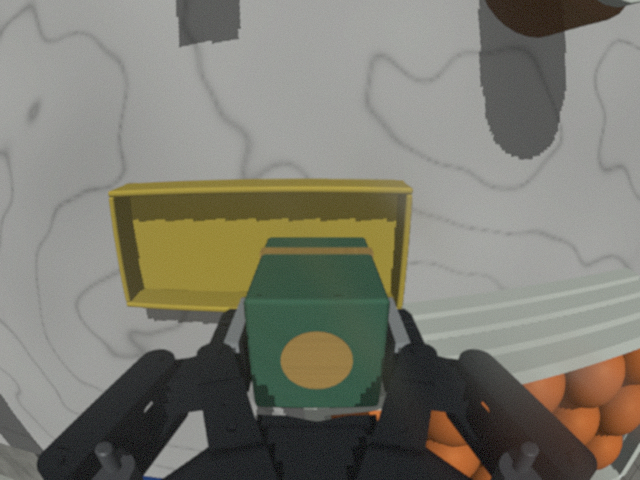

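Run:
```python
from h import *
d=np.load('pics/top1.npy'); P=cloud('top',d)
r=(P[...,0]>.48)&(P[...,0]<.66)&(P[...,1]<-.43)&(P[...,1]>-.75)&(d>0)
W=P[r]
for lo in np.arange(.03,.2,.015):
    q=W[(W[:,2]>lo)&(W[:,2]<lo+.015)]; 
    if len(q): print(round(lo,3),len(q),'y max',q[:,1].max().round(3), 'at x<.6', q[q[:,0]<.6][:,1].max().round(3) if (q[:,0]<.6).any() else '')
```

```text
0.03 201 y max -0.433 at x<.6 -0.456
0.045 154 y max -0.479 at x<.6 -0.48
0.06 122 y max -0.479 at x<.6 -0.48
0.075 372 y max -0.479 at x<.6 -0.479
0.09 811 y max -0.479 at x<.6 -0.48
0.105 1695 y max -0.48 at x<.6 -0.48
0.12 553 y max -0.479 at x<.6 -0.48
```

```bash
python3 -m handwheel '[{"fingers":-0.4,"translation":[0.025,0.002,0.002],"dr":[0,0,0]},{"fingers":-0.4,"translation":[0.05,0.002,0.002],"dr":[0,0,0]},{"fingers":-0.4,"translation":[0.07,0.002,0.002],"dr":[0,0,0]},{"fingers":-0.4,"translation":[0.08,0.002,0.002],"dr":[0,0,0]},{"fingers":-0.4,"translation":[0.08,0.002,0.002],"dr":[0,0,0]},{"fingers":-0.4,"translation":[0.08,0.002,0.002],"dr":[0,0,0]}]'
python3 -c "
from h import *
save('wrist','w26'); snapshot('top')
goal([.562,-.411,.006],-5.8)"
```

```text
time: 27.07
eef_pos: [0.5615, -0.4119, 0.0289]
orientation: [0.525, 0.474, -0.524, 0.474]
force: [-0.5, -0.3, -0.2]
width: 0.0497
translation [0.0246, -0.0009, -0.0019] dr [-0.0, -0.0, -0.2] | now [ 0.5626 -0.413   0.0306] yaw -5.8 q7 0.09 F [-0.1 -0.2 -1.1] w 0.0495 t 27.17
```

View pics/w26.png

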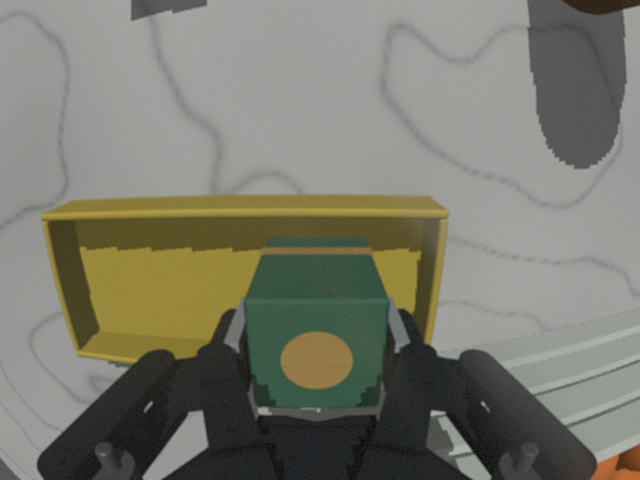

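```bash
python3 -m handwheel '[{"fingers":-0.4,"translation":[0.01,0,-0.001],"dr":[0,0,0]},{"fingers":-0.4,"translation":[0.02,0,-0.001],"dr":[0,0,0]},{"fingers":-0.4,"translation":[0.024,0,-0.001],"dr":[0,0,0]},{"fingers":-0.4,"translation":[0.024,0,-0.001],"dr":[0,0,0]},{"fingers":-0.4,"translation":[0.024,0,-0.001],"dr":[0,0,0]},{"fingers":0.4,"translation":[0.024,0,-0.001],"dr":[0,0,0]},{"fingers":0.4,"translation":[0.024,0,-0.001],"dr":[0,0,0]}]'
python3 -m handwheel '[{"fingers":0.4,"translation":[-0.01,0,0],"dr":[0,0,0]},{"fingers":0.4,"translation":[-0.04,0,0],"dr":[0,0,0]},{"fingers":0.4,"translation":[-0.08,0,0],"dr":[0,0,0]},{"fingers":0.4,"translation":[-0.1,0,0],"dr":[0,0,0]},{"fingers":0.7,"translation":[-0.1,-0.02,-0.03],"dr":[0,0,0]},{"fingers":0.7,"translation":[-0.1,-0.03,-0.06],"dr":[0,0,0]}]'
python3 -c "
from h import *
wtops('w27')
goal([.4997,-.162,.06],-0.8)"
```

```text
time: 27.75
eef_pos: [0.5611, -0.4119, 0.0045]
orientation: [0.525, 0.474, -0.524, 0.474]
force: [-0.2, -0.2, -0.1]
width: 0.0599
time: 28.25
eef_pos: [0.5372, -0.3518, 0.1072]
orientation: [0.527, 0.471, -0.526, 0.474]
force: [-0.1, 1.1, -1.3]
width: 0.0724
W green [364. 332.] 3163 c [ 561.2 -412.1] size [51.5 50.5] yaw -6.2
translation [0.0469, -0.0537, -0.1741] dr [-4.8, -0.3, 0.0] | now [ 0.5363 -0.3407  0.1061] yaw -5.6 q7 0.04 F [-2.9  8.  -1. ] w 0.0723 t 28.30
```

View pics/w27.png

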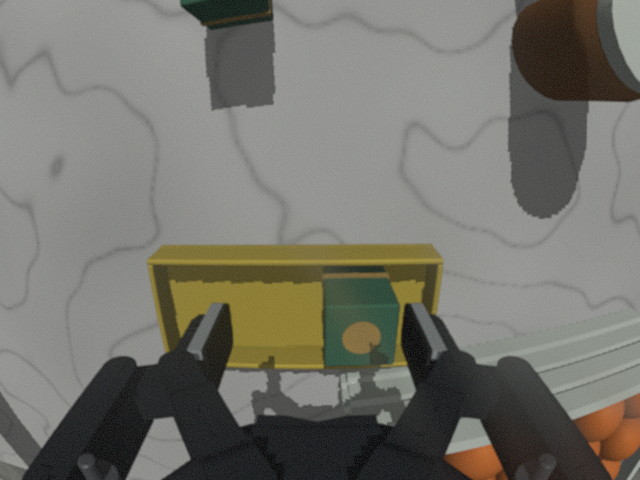

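The first green stands in the tray (px 360,320). Now the second, seen at px 230,10.

```bash
python3 -m handwheel '[{"fingers":0.7,"translation":[0,-0.01,-0.035],"dr":[-2,0,0]},{"fingers":0.7,"translation":[0,-0.02,-0.07],"dr":[-4,0,0]},{"fingers":0.7,"translation":[0.01,-0.03,-0.105],"dr":[-4.8,0,0]},{"fingers":0.7,"translation":[0.02,-0.04,-0.14],"dr":[-4.8,0,0]},{"fingers":0.7,"translation":[0.03,-0.052,-0.17],"dr":[-4.8,0,0]},{"fingers":0.7,"translation":[0.04,-0.052,-0.17],"dr":[-4.8,0,0]},{"fingers":0.7,"translation":[0.04,-0.052,-0.17],"dr":[-4.8,0,0]},{"fingers":0.7,"translation":[0.04,-0.052,-0.17],"dr":[-4.8,0,0]}]'
python3 -c "
from h import *
wtops('w28')
goal([.4997,-.162,-.001],-0.8)"
```

```text
time: 28.97
eef_pos: [0.5032, -0.1754, 0.0651]
orientation: [0.505, 0.496, -0.504, 0.495]
force: [-0.7, 0.2, 0.4]
width: 0.0729
W green [304. 254.] 6138 c [ 498.6 -162.8] size [49. 48.] yaw -1.2
translation [0.0665, -0.0044, -0.0141] dr [-0.3, -0.0, -0.1] | now [ 0.5037 -0.1762  0.0655] yaw -1.1 q7 -0.18 F [-0.1 -0.3  0.5] w 0.0724 t 29.02
```

View pics/w28.png

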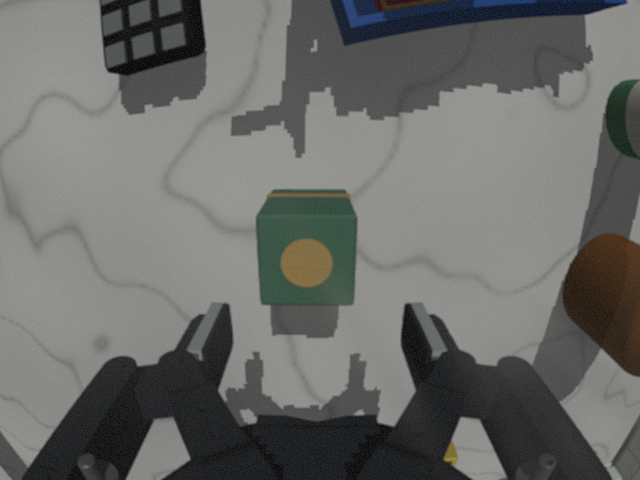

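```bash
python3 -m handwheel '[{"fingers":0.7,"translation":[0,-0.004,-0.014],"dr":[0,0,0]},{"fingers":0.7,"translation":[0.02,-0.004,-0.014],"dr":[0,0,0]},{"fingers":0.7,"translation":[0.045,-0.004,-0.014],"dr":[0,0,0]},{"fingers":0.7,"translation":[0.065,-0.004,-0.014],"dr":[0,0,0]},{"fingers":0.7,"translation":[0.066,-0.004,-0.014],"dr":[0,0,0]},{"fingers":-0.4,"translation":[0.066,-0.004,-0.014],"dr":[0,0,0]},{"fingers":-0.4,"translation":[0.066,-0.004,-0.014],"dr":[0,0,0]},{"fingers":-0.4,"translation":[0.066,-0.004,-0.014],"dr":[0,0,0]}]' 40
python3 -m handwheel '[{"fingers":-0.4,"translation":[0,0,0],"dr":[0,0,0]},{"fingers":-0.4,"translation":[-0.01,0,0],"dr":[0,0,0]},{"fingers":-0.4,"translation":[-0.05,0,0],"dr":[0,0,0]},{"fingers":-0.4,"translation":[-0.09,0,0],"dr":[0,0,0]},{"fingers":-0.4,"translation":[-0.11,0,0],"dr":[0,0,0]}]' 40
python3 -c "
from h import *
goal([.457,-.404,.11],-5.8)"
```

```text
time: 29.68
eef_pos: [0.5008, -0.161, 0.0005]
orientation: [0.506, 0.495, -0.504, 0.496]
force: [-0.3, -0.3, -0.7]
width: 0.0499
time: 30.1
eef_pos: [0.5016, -0.1605, 0.1138]
orientation: [0.506, 0.494, -0.503, 0.497]
force: [1.1, 0.3, -0.0]
width: 0.0501
translation [0.0036, -0.0404, 0.2442] dr [4.8, -0.0, -0.3] | now [ 0.5016 -0.1605  0.1138] yaw -1.0 q7 -0.15 F [ 1.1  0.3 -0. ] w 0.0501 t 30.10
```

```bash
python3 -m handwheel '[{"fingers":-0.4,"translation":[0.003,-0.006,0.035],"dr":[2,0,0]},{"fingers":-0.4,"translation":[0.003,-0.012,0.07],"dr":[4,0,0]},{"fingers":-0.4,"translation":[0.003,-0.018,0.105],"dr":[4.8,0,0]},{"fingers":-0.4,"translation":[0.003,-0.024,0.14],"dr":[4.8,0,0]},{"fingers":-0.4,"translation":[0.003,-0.03,0.175],"dr":[4.8,0,0]},{"fingers":-0.4,"translation":[0.003,-0.036,0.21],"dr":[4.8,0,0]},{"fingers":-0.4,"translation":[0.003,-0.04,0.235],"dr":[4.8,0,0]},{"fingers":-0.4,"translation":[0.003,-0.04,0.241],"dr":[4.8,0,0]}]'
python3 -m handwheel '[{"fingers":-0.4,"translation":[0,0,0],"dr":[0,0,0]},{"fingers":-0.4,"translation":[0,0,0],"dr":[0,0,0]},{"fingers":-0.4,"translation":[0.03,0,0],"dr":[0,0,0]},{"fingers":-0.4,"translation":[0.06,0,0],"dr":[0,0,0]},{"fingers":-0.4,"translation":[0.075,0,0],"dr":[0,0,0]},{"fingers":-0.4,"translation":[0.075,0,0],"dr":[0,0,0]},{"fingers":-0.4,"translation":[0.075,0,0],"dr":[0,0,0]}]'
python3 -c "
from h import *
save('wrist','w29'); snapshot('top')
goal([.457,-.404,.006],-5.8)"
```

```text
time: 30.77
eef_pos: [0.452, -0.4079, 0.1064]
orientation: [-0.526, -0.471, 0.527, -0.472]
force: [-0.9, -1.0, -1.1]
width: 0.0495
time: 31.35
eef_pos: [0.4554, -0.3989, 0.0307]
orientation: [0.525, 0.475, -0.524, 0.474]
force: [0.3, 0.1, -0.5]
width: 0.0496
translation [0.0264, 0.0006, 0.0033] dr [0.0, -0.0, -0.2] | now [ 0.4566 -0.4007  0.0324] yaw -5.8 q7 0.13 F [ 0.4 -0.6 -0.8] w 0.0497 t 31.45
```

View pics/w29.png

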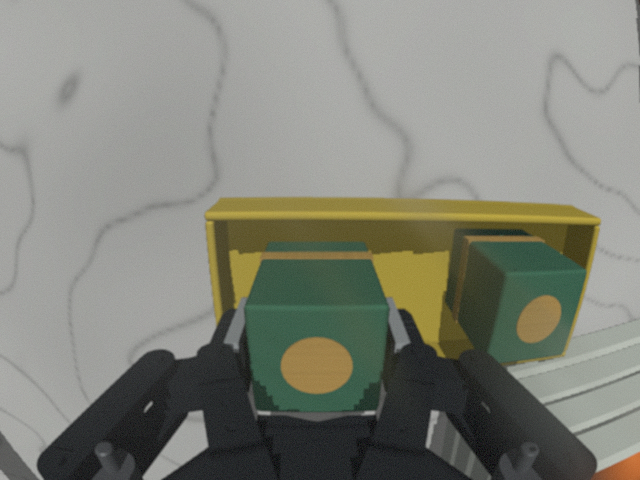

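```bash
python3 -m handwheel '[{"fingers":-0.4,"translation":[0.01,0.002,0.004],"dr":[0,0,0]},{"fingers":-0.4,"translation":[0.02,0.002,0.004],"dr":[0,0,0]},{"fingers":-0.4,"translation":[0.026,0.002,0.004],"dr":[0,0,0]},{"fingers":-0.4,"translation":[0.026,0.002,0.004],"dr":[0,0,0]},{"fingers":-0.4,"translation":[0.026,0.002,0.004],"dr":[0,0,0]},{"fingers":0.35,"translation":[0.026,0.002,0.004],"dr":[0,0,0]},{"fingers":0.35,"translation":[0.026,0.002,0.004],"dr":[0,0,0]}]'
python3 -m handwheel '[{"fingers":0.35,"translation":[-0.01,0,0],"dr":[0,0,0]},{"fingers":0.35,"translation":[-0.04,0,0],"dr":[0,0,0]},{"fingers":0.35,"translation":[-0.08,0,0],"dr":[0,0,0]},{"fingers":0.35,"translation":[-0.12,0,0],"dr":[0,0,0]},{"fingers":0.7,"translation":[-0.15,0,-0.03],"dr":[0,0,0]},{"fingers":0.7,"translation":[-0.17,0,-0.065],"dr":[0,0,0]}]'
python3 -c "
from h import *
wtops('w30')
im,d=save('top','t9');tops(im,d)"
```

```text
time: 32.03
eef_pos: [0.4564, -0.405, 0.0043]
orientation: [0.526, 0.474, -0.524, 0.474]
force: [-0.4, 0.8, -0.0]
width: 0.0579
time: 32.53
eef_pos: [0.4638, -0.3437, 0.1785]
orientation: [0.527, 0.471, -0.526, 0.474]
force: [1.3, 0.2, 1.0]
width: 0.0727
W green [429. 286.] 1826 c [ 560.5 -412.2] size [51.1 49.3] yaw -5.6
W green [306. 300.] 1640 c [ 450.5 -407.8] size [51.2 38.5] yaw -5.6
? [524. 223.] 118 c [ 611.6 -482.7] mean [ 0.6092 -0.4831  0.07  ] size [135.5  17.1] yaw 6.2
red [345. 209.] 284 c [656.3  30.7] mean [0.6548 0.0312 0.0747] size [49.7 50. ] yaw 14.3
red [312. 218.] 292 c [631.7 127.6] mean [0.6307 0.1275 0.0749] size [50.1 49.5] yaw 14.0
red [354. 240.] 290 c [564.    6.7] mean [0.5639 0.0069 0.0749] size [50.1 49.9] yaw 15.1
green [498. 238.] 256 c [ 562.8 -410.1] mean [ 0.5661 -0.4064  0.0741] size [51.9 47.9] yaw -3.0
red [320. 254.] 288 c [524.5 106.4] mean [0.5243 0.1062 0.0751] size [49.8 49.8] yaw 14.6
green [492. 275.] 88 c [ 458.9 -386.6] mean [ 0.4593 -0.3848  0.0724] size [13.7 49.2] yaw -5.7
```

View pics/w30.png

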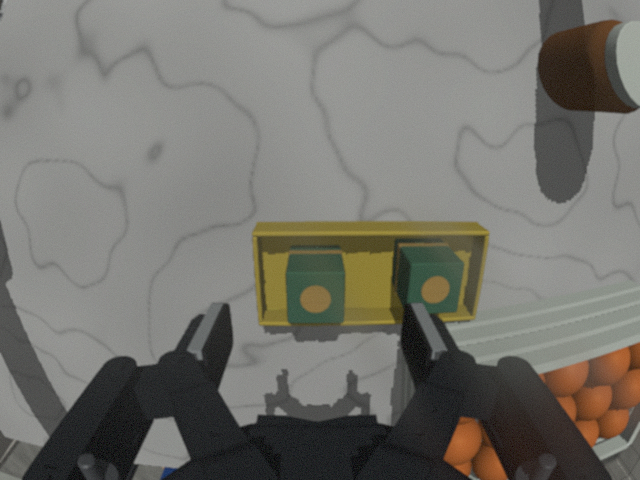

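View pics/t9.png

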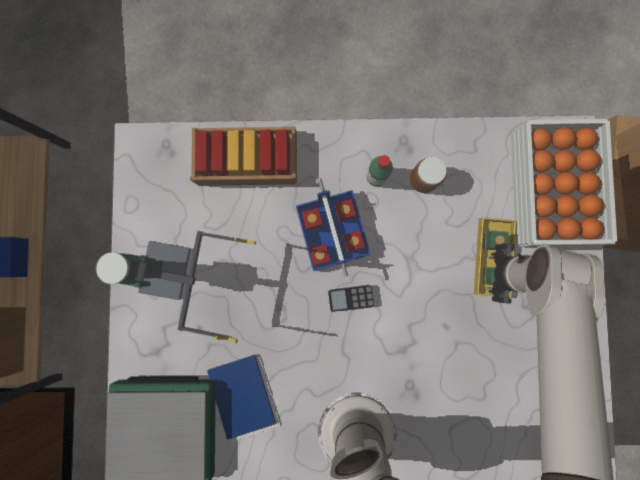

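Both greens are in the tray, four reds in the caddy. Re-measure caddy bar and cradle before grasping.

```bash
cat >> h.py <<'E'
def barfork(im,d):
    P=cloud('top',d); h=cv2.cvtColor(im,cv2.COLOR_RGB2HSV).astype(int); z=P[...,2]; v,u=np.mgrid[0:480,0:640]
    reg=(u>285)&(u<380)&(v>175)&(v<285)&(d>0)
    q=comps(reg&(h[...,1]<45)&(z>.113)&(z<.132)&(h[...,2]>150),80)
    for m,ce,st in q: print('bar',st[4],rect(P[m]),P[m].mean(0).round(4))
    reg=(u>170)&(u<275)&(v>225)&(v<350)&(d>0)&(z>.12)
    for nm,r in(('A',reg&(v<280)),('B',reg&(v>280))):
        Y=P[r&(h[...,1]>100)&(h[...,0]>14)&(h[...,0]<35)]; 
        if len(Y)>4: print(nm,len(Y),rect(Y),Y.mean(0).round(4),'z',Y[:,2].min().round(3),Y[:,2].max().round(3))
E
python3 -c "
from h import *
im=cv2.imread('pics/t9.png')[:,:,::-1]; d=np.load('pics/t9.npy'); barfork(im,d)
goal([.597,.068,.15],-75.5)"
```

```text
bar 239 (array([595. ,  67.8]), array([179.1,  10.4]), 14.6) [0.5949 0.0678 0.1222]
A 24 (array([553. , 286.5]), array([48.5,  5.7]), 79.9) [0.552  0.28   0.2589] z 0.244 0.268
B 45 (array([313.8, 332.3]), array([47.8,  7.8]), 80.6) [0.3144 0.3313 0.259 ] z 0.246 0.269
translation [0.0308, 0.0908, -0.413] dr [70.1, -0.3, -0.4] | now [ 0.4678 -0.3347  0.1801] yaw -5.4 q7 0.15 F [0.2 1.8 0.3] w 0.0732 t 32.63
```

```bash
python3 -m handwheel '[{"fingers":0.7,"translation":[0,0.009,-0.04],"dr":[7,0,0]},{"fingers":0.7,"translation":[0,0.018,-0.08],"dr":[14,0,0]},{"fingers":0.7,"translation":[0,0.027,-0.12],"dr":[21,0,0]},{"fingers":0.7,"translation":[0,0.036,-0.16],"dr":[28,0,0]},{"fingers":0.7,"translation":[0,0.045,-0.2],"dr":[35,0,0]},{"fingers":0.7,"translation":[0,0.054,-0.24],"dr":[42,0,0]},{"fingers":0.7,"translation":[0,0.063,-0.28],"dr":[49,0,0]},{"fingers":0.7,"translation":[0,0.072,-0.315],"dr":[56,0,0]}]'
python3 -c "
from h import *
goal([.597,.068,.15],-75.5)"
```

```text
time: 33.3
eef_pos: [0.5658, -0.0355, 0.1757]
orientation: [0.685, 0.177, -0.684, 0.177]
force: [0.8, 0.7, 0.3]
width: 0.0725
translation [0.0258, -0.0754, -0.0775] dr [14.5, -0.1, 0.0] | now [ 0.5658 -0.0355  0.1757] yaw -61.0 q7 -1.31 F [0.8 0.7 0.3] w 0.0725 t 33.30
```

q7 would hit its limit at the cradle this way round; turn to the other way (yaw 104.5°).

```bash
python3 -m handwheel '[{"fingers":0.7,"translation":[-0.02,0,0],"dr":[-7,0,0]},{"fingers":0.7,"translation":[-0.02,0,0],"dr":[-14,0,0]},{"fingers":0.7,"translation":[-0.02,0,0],"dr":[-21,0,0]},{"fingers":0.7,"translation":[-0.02,0,0],"dr":[-28,0,0]},{"fingers":0.7,"translation":[-0.02,0,0],"dr":[-35,0,0]},{"fingers":0.7,"translation":[-0.02,0,0],"dr":[-42,0,0]},{"fingers":0.7,"translation":[-0.02,0,0],"dr":[-49,0,0]},{"fingers":0.7,"translation":[-0.02,0,0],"dr":[-56,0,0]}]'
python3 -m handwheel '[{"fingers":0.7,"translation":[0,0,0],"dr":[-7,0,0]},{"fingers":0.7,"translation":[0,0,0],"dr":[-14,0,0]},{"fingers":0.7,"translation":[0,0,0],"dr":[-21,0,0]},{"fingers":0.7,"translation":[0,0,0],"dr":[-28,0,0]},{"fingers":0.7,"translation":[0,0,0],"dr":[-35,0,0]},{"fingers":0.7,"translation":[0,0,0],"dr":[-42,0,0]},{"fingers":0.7,"translation":[0,0,0],"dr":[-49,0,0]},{"fingers":0.7,"translation":[0,0,0],"dr":[-56,0,0]}]'
python3 -c "
from h import *
goal([.597,.068,.15],104.5)"
```

```text
time: 33.97
eef_pos: [0.5655, -0.0373, 0.1955]
orientation: [0.519, 0.481, -0.518, 0.481]
force: [-0.5, 0.2, 0.7]
width: 0.0724
time: 34.63
eef_pos: [0.5656, -0.0375, 0.1955]
orientation: [0.232, 0.668, -0.231, 0.668]
force: [-0.1, 1.0, 0.5]
width: 0.0725
translation [0.0457, 0.1022, -0.0407] dr [-52.8, 0.0, -0.1] | now [ 0.5656 -0.0375  0.1955] yaw 51.7 q7 0.45 F [-0.1  1.   0.5] w 0.0725 t 34.63
```

```bash
python3 -m handwheel '[{"fingers":0.7,"translation":[0,0.013,-0.006],"dr":[-7,0,0]},{"fingers":0.7,"translation":[0,0.026,-0.011],"dr":[-14,0,0]},{"fingers":0.7,"translation":[0,0.039,-0.016],"dr":[-21,0,0]},{"fingers":0.7,"translation":[0,0.052,-0.022],"dr":[-28,0,0]},{"fingers":0.7,"translation":[0,0.065,-0.028],"dr":[-35,0,0]},{"fingers":0.7,"translation":[0,0.078,-0.033],"dr":[-42,0,0]},{"fingers":0.7,"translation":[0.01,0.09,-0.038],"dr":[-49,0,0]},{"fingers":0.7,"translation":[0.02,0.102,-0.041],"dr":[-52.8,0,0]}]'
python3 -m handwheel '[{"fingers":0.7,"translation":[0.01,0,0],"dr":[0,0,0]},{"fingers":0.7,"translation":[0.02,0,0],"dr":[0,0,0]},{"fingers":0.7,"translation":[0.02,0,0],"dr":[0,0,0]},{"fingers":0.7,"translation":[0.02,0,0],"dr":[0,0,0]}]'
python3 -c "
from h import *
m=camera_model('wrist'); im,d=save('wrist','w31'); P=wcloud(d,m); h=cv2.cvtColor(im,cv2.COLOR_RGB2HSV)
b=(P[...,2]>.113)&(P[...,2]<.132)&(h[...,1]<50)&(h[...,2]>130)&(d>0)&(abs(P[...,0]-.6)<.2)&(abs(P[...,1]-.07)<.12)
for q,ce,st in comps(b,200): print('Wbar',ce,st[4],rect(P[q]),P[q].mean(0).round(4))
goal([.597,.068,.051],104.5)"
```

```text
time: 35.3
eef_pos: [0.5978, 0.0687, 0.1759]
orientation: [-0.089, 0.701, 0.09, 0.702]
force: [0.3, 1.0, 0.6]
width: 0.0729
time: 35.63
eef_pos: [0.597, 0.0663, 0.1547]
orientation: [-0.086, 0.702, 0.086, 0.702]
force: [0.5, -0.9, 1.2]
width: 0.0728
Wbar [315.40371142 231.35353153] 5281 (array([597.7,  66.2]), array([189.8,  12.2]), 14.8) [0.5852 0.063  0.1228]
translation [0.1045, 0.0014, -0.0002] dr [-0.5, 0.0, -0.0] | now [0.5975 0.0666 0.1555] yaw 104.0 q7 1.06 F [ 0.4 -0.1 -0.4] w 0.0726 t 35.68
```

View pics/w31.png

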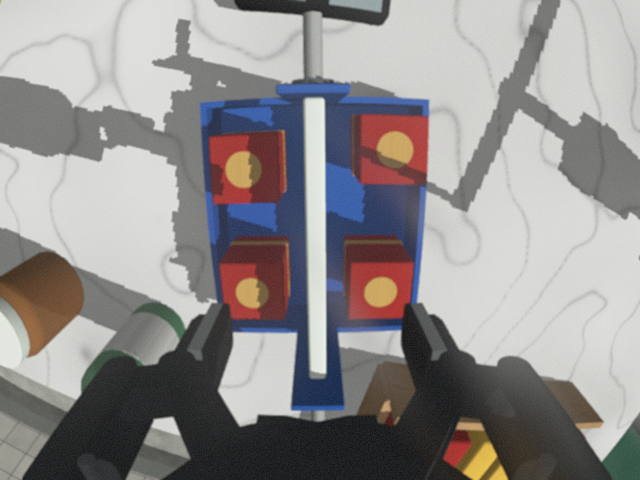

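The bar (px 316) runs centred between the pads; wrist measure matches. Descend and grip firmly.

```bash
python3 -m handwheel '[{"fingers":0.7,"translation":[0.03,0,0],"dr":[-0.6,0,0]},{"fingers":0.7,"translation":[0.06,0,0],"dr":[-0.6,0,0]},{"fingers":0.7,"translation":[0.085,0,0],"dr":[-0.6,0,0]},{"fingers":0.7,"translation":[0.1,0,0],"dr":[-0.6,0,0]},{"fingers":0.7,"translation":[0.104,0,0],"dr":[-0.6,0,0]},{"fingers":0.7,"translation":[0.104,0,0],"dr":[-0.6,0,0]},{"fingers":0.7,"translation":[0.104,0,0],"dr":[-0.6,0,0]}]'
python3 -c "
from h import *
snapshot('top');goal([.5975,.0667,.051],104.7)"
python3 -m handwheel '[{"fingers":-1,"translation":[0,0,0],"dr":[0,0,0]},{"fingers":-1,"translation":[0,0,0],"dr":[0,0,0]},{"fingers":-1,"translation":[0,0,0],"dr":[0,0,0]},{"fingers":-1,"translation":[0,0,0],"dr":[0,0,0]},{"fingers":-1,"translation":[0,0,0],"dr":[0,0,0]},{"fingers":-1,"translation":[0,0,0],"dr":[0,0,0]},{"fingers":-1,"translation":[0,0,0],"dr":[0,0,0]},{"fingers":-1,"translation":[0,0,0],"dr":[0,0,0]}]' 100
python3 -c "
from h import *
save('wrist','w32');goal([.5975,.0667,.051],104.7)"
```

```text
time: 36.27
eef_pos: [0.5986, 0.0682, 0.0529]
orientation: [-0.09, 0.7, 0.091, 0.702]
force: [0.1, 0.4, 0.4]
width: 0.0728
translation [0.0023, -0.0012, -0.0018] dr [0.0, 0.2, -0.1] | now [0.5989 0.0683 0.0533] yaw 104.7 q7 0.99 F [ 0.5  0.2 -0.6] w 0.0727 t 36.32
time: 36.98
eef_pos: [0.5982, 0.0668, 0.0518]
orientation: [-0.09, 0.701, 0.09, 0.702]
force: [0.4, -4.4, 4.4]
width: 0.0111
translation [0.0008, 0.0, -0.0007] dr [-0.0, 0.1, 0.0] | now [0.5982 0.0669 0.0518] yaw 104.7 q7 0.99 F [ 0.  -4.1  4.7] w 0.0111 t 37.03
```

View pics/w32.png

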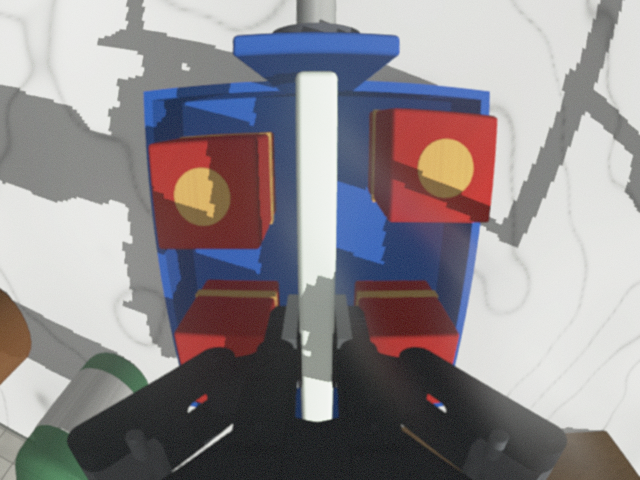

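Bar gripped (width 11 mm). Lift and check for slip.

```bash
python3 -m handwheel '[{"fingers":-1,"translation":[-0.01,0,0],"dr":[0,0,0]},{"fingers":-1,"translation":[-0.025,0,0],"dr":[0,0,0]},{"fingers":-1,"translation":[-0.045,0,0],"dr":[0,0,0]},{"fingers":-1,"translation":[-0.065,0,0],"dr":[0,0,0]},{"fingers":-1,"translation":[-0.085,0,0],"dr":[0,0,0]},{"fingers":-1,"translation":[-0.105,0,0],"dr":[0,0,0]},{"fingers":-1,"translation":[-0.12,0,0],"dr":[0,0,0]},{"fingers":-1,"translation":[-0.12,0,0],"dr":[0,0,0]}]' 100
python3 -c "
from h import *
save('wrist','w33');save('side','s33');goal([.396,.112,.21],79.2)"
```

```text
time: 37.7
eef_pos: [0.5989, 0.0694, 0.1751]
orientation: [-0.09, 0.699, 0.092, 0.703]
force: [0.9, -0.2, -6.0]
width: 0.0105
translation [-0.0387, 0.094, -0.1834] dr [25.5, 0.1, -0.1] | now [0.5973 0.0678 0.1715] yaw 104.7 q7 1.08 F [-0.1 -0.2 -7.3] w 0.0108 t 37.80
```

View pics/w33.png

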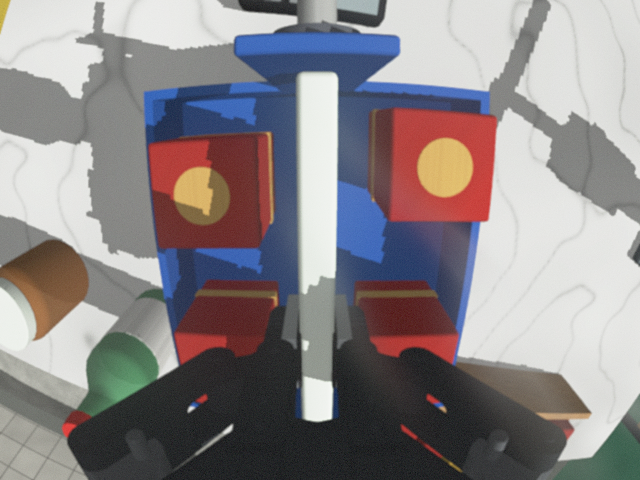

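View pics/s33.png

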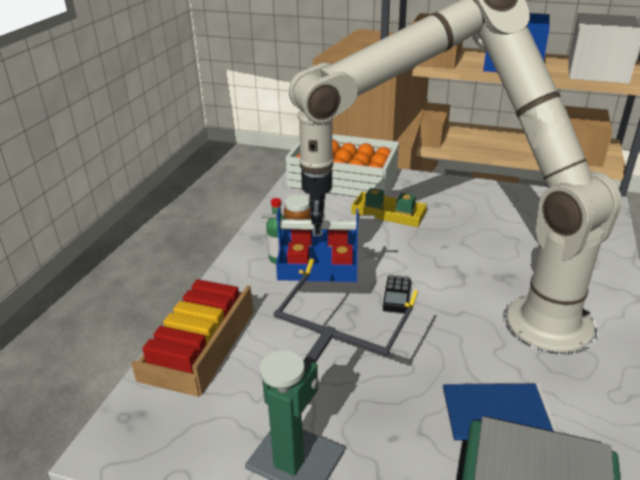

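Caddy lifted level, no slip, no tilt. Move to the pre-pose in front of the fork.

```bash
python3 -m handwheel '[{"fingers":-1,"translation":[-0.005,0.006,-0.012],"dr":[2,0,0]},{"fingers":-1,"translation":[-0.01,0.018,-0.036],"dr":[6,0,0]},{"fingers":-1,"translation":[-0.016,0.033,-0.065],"dr":[10,0,0]},{"fingers":-1,"translation":[-0.022,0.049,-0.095],"dr":[14,0,0]},{"fingers":-1,"translation":[-0.028,0.065,-0.126],"dr":[18,0,0]},{"fingers":-1,"translation":[-0.034,0.079,-0.153],"dr":[21,0,0]},{"fingers":-1,"translation":[-0.038,0.089,-0.173],"dr":[24,0,0]},{"fingers":-1,"translation":[-0.039,0.094,-0.183],"dr":[25.5,0,0]}]'
python3 -m handwheel '[{"fingers":-1,"translation":[0,0,0],"dr":[0,0,0]},{"fingers":-1,"translation":[0,0,0],"dr":[0,0,0]},{"fingers":-1,"translation":[0,0,0],"dr":[0,0,0]},{"fingers":-1,"translation":[0,0,0],"dr":[0,0,0]},{"fingers":-1,"translation":[0,0,0],"dr":[0,0,0]},{"fingers":-1,"translation":[0,0,0],"dr":[0,0,0]}]'
python3 -c "
from h import *
im,d=save('side','s34');
P=cloud('side',d); h=cv2.cvtColor(im,cv2.COLOR_RGB2HSV).astype(int)
b=(P[...,2]>.24)&(P[...,2]<.32)&(h[...,1]<60)&(d>0)&(abs(P[...,0]-.4)<.25)&(P[...,1]<.24)&(P[...,1]>0)
for q,ce,st in comps(b,8): print(ce.round(),st[4],rect(P[q]),P[q].mean(0).round(4),P[q].min(0).round(3),P[q].max(0).round(3))
goal([.4334,.3088,.21],79.2)
save('top','t34')"
```

```text
time: 38.47
eef_pos: [0.3918, 0.1127, 0.2085]
orientation: [0.066, 0.705, -0.067, 0.703]
force: [0.2, -0.9, -6.3]
width: 0.0108
time: 38.97
eef_pos: [0.3969, 0.1124, 0.2102]
orientation: [0.068, 0.704, -0.065, 0.704]
force: [0.4, 0.8, -7.2]
width: 0.0107
[347. 212.] 60 (array([511.5,  86.5]), array([29.5, 47. ]), 63.2) [0.5144 0.0921 0.2968] [0.487 0.081 0.287] [0.535 0.11  0.312]
[393. 232.] 889 (array([400.7, 130.4]), array([ 70.3, 191.3]), 79.2) [0.3968 0.1216 0.2784] [0.306 0.078 0.24 ] [0.491 0.167 0.32 ]
[443. 237.] 88 (array([277.5, 138. ]), array([21. , 38.5]), 76.4) [0.2791 0.1382 0.2961] [0.258 0.123 0.287] [0.298 0.145 0.305]
translation [0.0008, 0.1998, -0.0007] dr [0.0, -0.0, -0.2] | now [0.3968 0.1124 0.2102] yaw 79.2 q7 0.74 F [-0.6  0.2 -6.5] w 0.0109 t 39.02
```

View pics/s34.png

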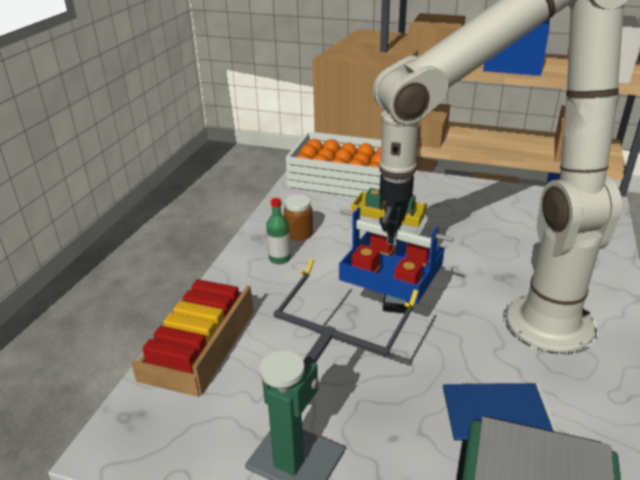

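View pics/t34.png

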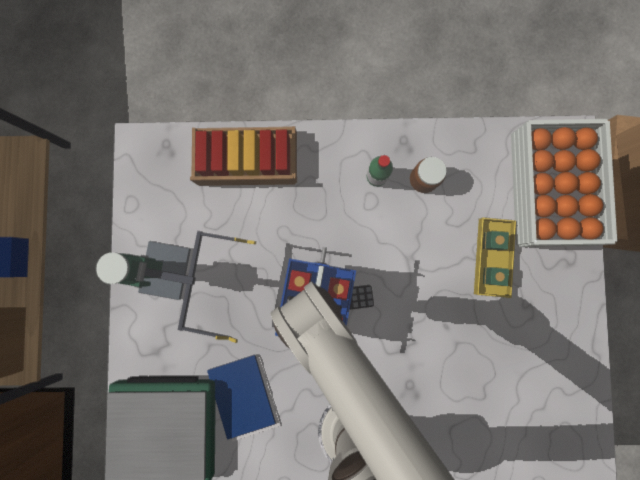

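Caddy level in front of the fork; pins at z≈0.293 (expected), aligned. Advance over the notches.

```bash
python3 -m handwheel '[{"fingers":-1,"translation":[0,0.01,0],"dr":[0,0,0]},{"fingers":-1,"translation":[0,0.035,0],"dr":[0,0,0]},{"fingers":-1,"translation":[0,0.065,0],"dr":[0,0,0]},{"fingers":-1,"translation":[0,0.095,0],"dr":[0,0,0]},{"fingers":-1,"translation":[0,0.125,0],"dr":[0,0,0]},{"fingers":-1,"translation":[0,0.155,0],"dr":[0,0,0]},{"fingers":-1,"translation":[0,0.18,0],"dr":[0,0,0]},{"fingers":-1,"translation":[0,0.195,0],"dr":[0,0,0]}]'
python3 -m handwheel '[{"fingers":-1,"translation":[0,0.004,0],"dr":[0,0,0]},{"fingers":-1,"translation":[0,0.004,0],"dr":[0,0,0]},{"fingers":-1,"translation":[0,0.004,0],"dr":[0,0,0]},{"fingers":-1,"translation":[0,0.004,0],"dr":[0,0,0]},{"fingers":-1,"translation":[0,0.004,0],"dr":[0,0,0]},{"fingers":-1,"translation":[0,0.004,0],"dr":[0,0,0]}]'
python3 - <<'E'
from h import *
im,d=save('side','s35');
P=cloud('side',d); h=cv2.cvtColor(im,cv2.COLOR_RGB2HSV).astype(int)
b=(P[...,2]>.27)&(P[...,2]<.32)&(h[...,1]<60)&(d>0)&(abs(P[...,0]-.43)<.25)&(P[...,1]<.45)&(P[...,1]>.2)
for q,ce,st in comps(b,8): print(ce.round(),st[4],rect(P[q]),P[q].mean(0).round(4),P[q].min(0).round(3),P[q].max(0).round(3))
m=(h[...,0]>18)&(h[...,0]<34)&(h[...,1]>120)&(P[...,2]>.2)&(P[...,2]<.29)&(d>0)
for q,ce,st in comps(m,8): print('notch',ce.round(),rect(P[q]),P[q].max(0).round(3))
goal([.4334,.3088,.21],79.2)
cv2.imwrite('pics/s35c.png',cv2.resize(im[170:370,270:450][:,:,::-1],None,fx=3,fy=3,interpolation=cv2.INTER_CUBIC))
save('top','t35')
E
```

```text
time: 39.73
eef_pos: [0.4329, 0.3075, 0.2103]
orientation: [0.067, 0.704, -0.064, 0.704]
force: [-1.4, -0.4, -6.7]
width: 0.0107
time: 40.23
eef_pos: [0.4342, 0.3062, 0.2105]
orientation: [0.067, 0.704, -0.067, 0.704]
force: [0.3, -0.3, -7.2]
width: 0.0108
[357. 274.] 779 (array([436.1, 310. ]), array([179.1,  99.5]), 5.8) [0.4308 0.3133 0.2873] [0.343 0.258 0.27 ] [0.528 0.36  0.32 ]
[305. 254.] 63 (array([555.6, 286. ]), array([10.8, 31.7]), 80.0) [0.5551 0.2857 0.2959] [0.539 0.279 0.289] [0.571 0.293 0.301]
[410. 286.] 117 (array([315.1, 329.3]), array([27.1, 39.9]), 78.4) [0.3174 0.3312 0.2957] [0.295 0.312 0.274] [0.336 0.339 0.304]
notch [307. 269.] (array([552. , 289.2]), array([49.4, 10. ]), 85.4) [0.558 0.314 0.267]
notch [412. 300.] (array([316. , 299.9]), array([ 17.5, 115.5]), 3.7) [0.326 0.358 0.269]
notch [326. 299.] (array([489. , 345.9]), array([17.1, 19.1]), 4.1) [0.497 0.355 0.239]
notch [372. 316.] (array([382.2, 373.8]), array([18.3, 18.3]), 10.9) [0.392 0.382 0.237]
translation [0.0006, 0.0022, -0.0013] dr [-0.1, 0.1, -0.1] | now [0.4342 0.3064 0.2106] yaw 79.1 q7 0.29 F [ 0.3  0.7 -6.8] w 0.0105 t 40.28
```

View pics/s35c.png

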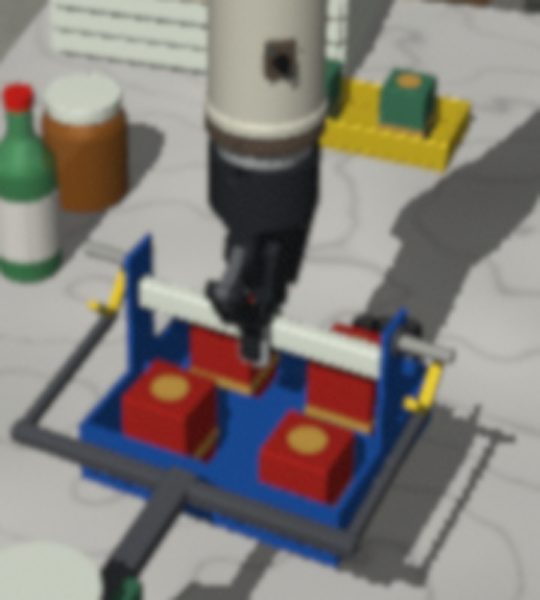

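View pics/t35.png

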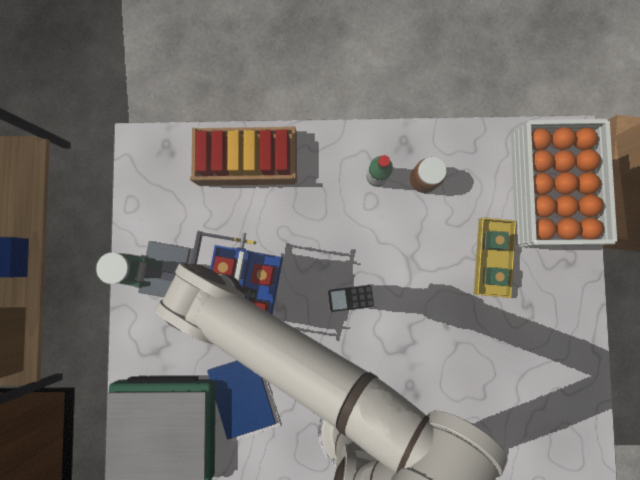

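Pins lie over the notches (305,254 / 410,286 px side; ≤2–3 mm off). Lower to the notches.

```bash
python3 -m handwheel '[{"fingers":-1,"translation":[0.008,0.002,-0.001],"dr":[0,0,0]},{"fingers":-1,"translation":[0.016,0.002,-0.001],"dr":[0,0,0]},{"fingers":-1,"translation":[0.024,0.002,-0.001],"dr":[0,0,0]},{"fingers":-1,"translation":[0.032,0.002,-0.001],"dr":[0,0,0]},{"fingers":-1,"translation":[0.036,0.002,-0.001],"dr":[0,0,0]},{"fingers":-1,"translation":[0.036,0.002,-0.001],"dr":[0,0,0]},{"fingers":-1,"translation":[0.036,0.002,-0.001],"dr":[0,0,0]},{"fingers":-1,"translation":[0.036,0.002,-0.001],"dr":[0,0,0]}]'
cat > fk.py <<'E'
from h import *
import sys
im,d=save('side',sys.argv[1])
P=cloud('side',d); h=cv2.cvtColor(im,cv2.COLOR_RGB2HSV).astype(int)
s=state()
m=(h[...,0]>18)&(h[...,0]<34)&(h[...,1]>120)&(P[...,2]>.12)&(P[...,2]<.3)&(d>0)&(abs(P[...,1]-.31)<.06)
for nm,x in(('A',.5525),('B',.3138)):
    W=P[m&(abs(P[...,0]-x)<.015)]; print(nm,len(W),W.mean(0).round(4) if len(W) else '',W.min(0).round(3),W.max(0).round(3))
goal([.4334,.3088,.168],79.2)
t=s['torque']; print('pins z est',s['eef_pos'][2]+.083,'F',s['force'].round(2),'T',t.round(2))
cv2.imwrite('pics/'+sys.argv[1]+'c.png',cv2.resize(im[190:390,270:450][:,:,::-1],None,fx=3,fy=3,interpolation=cv2.INTER_CUBIC))
E
python3 fk.py s36
```

```text
time: 41.0
eef_pos: [0.4334, 0.3101, 0.1748]
orientation: [0.067, 0.704, -0.066, 0.704]
force: [0.4, -0.4, -6.3]
width: 0.0106
A 45 [0.551  0.2812 0.2589] [0.545 0.26  0.244] [0.56  0.311 0.269]
B 54 [0.3119 0.3277 0.2601] [0.306 0.304 0.246] [0.321 0.36  0.267]
translation [0.007, -0.0014, 0.0001] dr [0.0, 0.1, -0.1] | now [0.4335 0.3102 0.175 ] yaw 79.2 q7 0.25 F [-0.   0.3 -6.8] w 0.0106 t 41.05
pins z est 0.2580181310138676 F [-0.    0.34 -6.82] T [ 0.04 -0.03  0.04]
```

View pics/s36c.png

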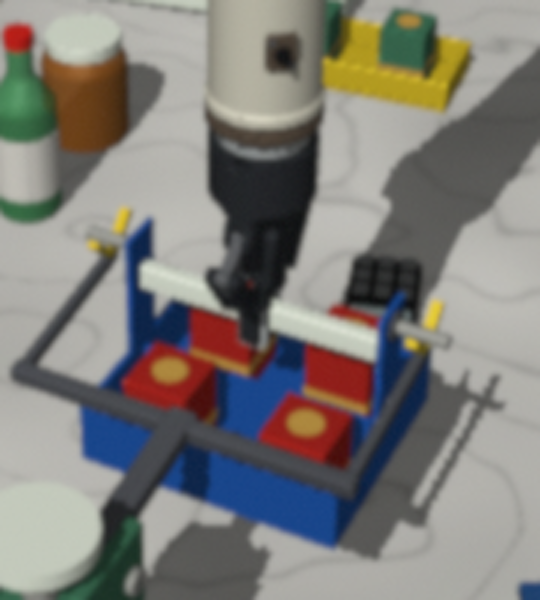

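Both pins are inside the V notches. Go down with the arm.

```bash
python3 -m handwheel '[{"fingers":-1,"translation":[0.003,0,0],"dr":[0,0,0]},{"fingers":-1,"translation":[0.007,0,0],"dr":[0,0,0]},{"fingers":-1,"translation":[0.011,0,0],"dr":[0,0,0]},{"fingers":-1,"translation":[0.015,0,0],"dr":[0,0,0]},{"fingers":-1,"translation":[0.019,0,0],"dr":[0,0,0]},{"fingers":-1,"translation":[0.023,0,0],"dr":[0,0,0]},{"fingers":-1,"translation":[0.027,0,0],"dr":[0,0,0]},{"fingers":-1,"translation":[0.03,0,0],"dr":[0,0,0]}]'
python3 fk.py s37
python3 -m handwheel '[{"fingers":-1,"translation":[0.003,0,0],"dr":[0,0,0]},{"fingers":-1,"translation":[0.007,0,0],"dr":[0,0,0]},{"fingers":-1,"translation":[0.011,0,0],"dr":[0,0,0]},{"fingers":-1,"translation":[0.015,0,0],"dr":[0,0,0]},{"fingers":-1,"translation":[0.018,0,0],"dr":[0,0,0]},{"fingers":-1,"translation":[0.02,0,0],"dr":[0,0,0]},{"fingers":-1,"translation":[0.02,0,0],"dr":[0,0,0]},{"fingers":-1,"translation":[0.02,0,0],"dr":[0,0,0]}]'
python3 fk.py s38
```

```text
time: 41.72
eef_pos: [0.4334, 0.3084, 0.1438]
orientation: [0.066, 0.704, -0.067, 0.704]
force: [0.6, -5.6, -1.7]
width: 0.0109
A 44 [0.551  0.28   0.2303] [0.544 0.258 0.216] [0.56  0.307 0.242]
B 56 [0.3117 0.3244 0.231 ] [0.305 0.302 0.222] [0.32  0.354 0.243]
translation [-0.0246, 0.0004, 0.0] dr [-0.0, 0.0, 0.0] | now [0.4333 0.3084 0.1434] yaw 79.2 q7 0.21 F [ 1.2 -5.2 -4.1] w 0.0105 t 41.77
pins z est 0.2263902466175674 F [ 1.15 -5.15 -4.06] T [-0.87 -0.18  0.04]
time: 42.43
eef_pos: [0.4335, 0.3088, 0.1244]
orientation: [0.067, 0.704, -0.067, 0.704]
force: [-0.9, -5.9, -1.4]
width: 0.0107
A 44 [0.5513 0.2805 0.2098] [0.545 0.258 0.195] [0.56  0.31  0.224]
B 51 [0.3119 0.327  0.2104] [0.305 0.301 0.197] [0.32  0.354 0.222]
translation [-0.0436, -0.0001, 0.0] dr [-0.0, 0.0, 0.0] | now [0.4334 0.3088 0.1244] yaw 79.2 q7 0.19 F [-0.5 -5.9 -0.9] w 0.0111 t 42.48
pins z est 0.2074469731355189 F [-0.5  -5.93 -0.92] T [-1.02  0.05  0.08]
```

View pics/s38c.png

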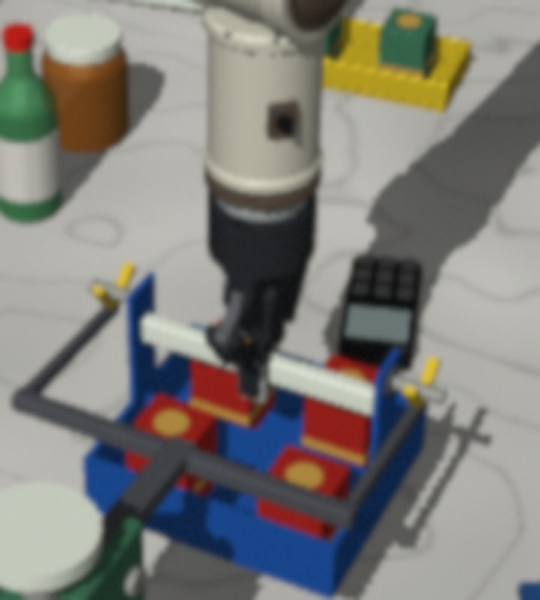

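Force shows the pins pressing sideways (−5.9 N in y): they ride the rear flank ~6 mm above the seat. Shift 6 mm out (−tool y) to seat them.

```bash
python3 -m handwheel '[{"fingers":-1,"translation":[0,-0.001,0],"dr":[0,0,0]},{"fingers":-1,"translation":[0,-0.002,0],"dr":[0,0,0]},{"fingers":-1,"translation":[0,-0.003,0],"dr":[0,0,0]},{"fingers":-1,"translation":[0,-0.004,0],"dr":[0,0,0]},{"fingers":-1,"translation":[0,-0.005,0],"dr":[0,0,0]},{"fingers":-1,"translation":[0,-0.005,0],"dr":[0,0,0]},{"fingers":-1,"translation":[0,-0.005,0],"dr":[0,0,0]}]'
python3 fk.py s39
```

```text
time: 43.07
eef_pos: [0.4322, 0.305, 0.1246]
orientation: [0.067, 0.704, -0.066, 0.704]
force: [-0.4, -2.4, -1.1]
width: 0.0107
A 47 [0.5512 0.2817 0.2159] [0.545 0.255 0.204] [0.56  0.31  0.227]
B 54 [0.3117 0.325  0.2161] [0.305 0.303 0.204] [0.32  0.353 0.23 ]
translation [-0.0434, 0.0039, 0.0005] dr [0.0, 0.0, -0.1] | now [0.4322 0.3051 0.1246] yaw 79.2 q7 0.20 F [-1.7 -3.  -2.5] w 0.0107 t 43.12
pins z est 0.20764062213122925 F [-1.71 -2.98 -2.45] T [-0.38  0.22  0.15]
```

```bash
python3 -m handwheel '[{"fingers":-1,"translation":[0.002,0,0],"dr":[0,0,0]},{"fingers":-1,"translation":[0.005,-0.001,0],"dr":[0,0,0]},{"fingers":-1,"translation":[0.008,-0.001,0],"dr":[0,0,0]},{"fingers":-1,"translation":[0.011,-0.001,0],"dr":[0,0,0]},{"fingers":-1,"translation":[0.012,-0.002,0],"dr":[0,0,0]},{"fingers":-1,"translation":[0.012,-0.002,0],"dr":[0,0,0]},{"fingers":-1,"translation":[0.012,-0.002,0],"dr":[0,0,0]},{"fingers":-1,"translation":[0.012,-0.002,0],"dr":[0,0,0]}]'
python3 fk.py s40
```

```text
time: 43.78
eef_pos: [0.4325, 0.3059, 0.1134]
orientation: [0.068, 0.703, -0.064, 0.705]
force: [0.3, 5.9, 0.2]
width: 0.0106
A 45 [0.5507 0.2811 0.2047] [0.544 0.257 0.191] [0.558 0.309 0.219]
B 54 [0.3116 0.3253 0.2045] [0.305 0.302 0.193] [0.32  0.354 0.217]
translation [-0.0546, 0.0034, 0.0004] dr [0.1, 0.1, -0.4] | now [0.4325 0.3059 0.1134] yaw 79.3 q7 0.19 F [ 0.4  5.5 -0.4] w 0.0102 t 43.83
pins z est 0.19636285072809379 F [ 0.38  5.46 -0.45] T [1.05 0.05 0.06]
```

```bash
python3 -m handwheel '[{"fingers":-1,"translation":[0,0.001,0],"dr":[0,0,0]},{"fingers":-1,"translation":[0,0.0013,0],"dr":[0,0,0]},{"fingers":-1,"translation":[0,0.0013,0],"dr":[0,0,0]},{"fingers":-1,"translation":[0,0.0013,0],"dr":[0,0,0]},{"fingers":-1,"translation":[0,0.0013,0],"dr":[0,0,0]},{"fingers":-1,"translation":[0,0.0013,0],"dr":[0,0,0]}]'
python3 fk.py s41
```

```text
time: 44.33
eef_pos: [0.4325, 0.3058, 0.113]
orientation: [0.068, 0.703, -0.065, 0.705]
force: [0.4, 6.3, -0.1]
width: 0.011
A 47 [0.5511 0.2812 0.2039] [0.544 0.256 0.191] [0.558 0.31  0.218]
B 56 [0.312  0.3258 0.204 ] [0.305 0.302 0.192] [0.32  0.354 0.219]
translation [-0.055, 0.0034, 0.0004] dr [0.1, 0.1, -0.2] | now [0.4325 0.3058 0.113 ] yaw 79.3 q7 0.19 F [-0.   5.7 -0.2] w 0.0107 t 44.38
pins z est 0.19602231126589054 F [-0.04  5.69 -0.23] T [ 1.   -0.    0.03]
```

View pics/s41c.png

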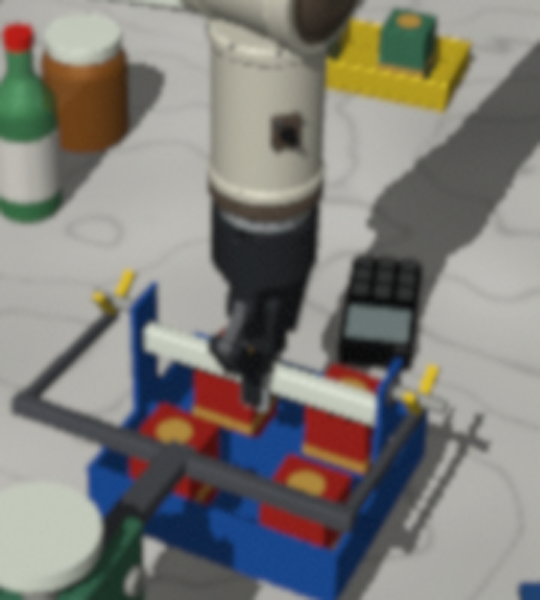

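```bash
python3 -m handwheel '[{"fingers":-1,"translation":[0,0.001,0],"dr":[0,0,0]},{"fingers":-1,"translation":[0,0.002,0],"dr":[0,0,0]},{"fingers":-1,"translation":[0,0.002,0],"dr":[0,0,0]},{"fingers":-1,"translation":[0,0.002,0],"dr":[0,0,0]},{"fingers":-1,"translation":[0,0.002,0],"dr":[0,0,0]}]'
python3 fk.py s42
```

```text
time: 44.8
eef_pos: [0.4324, 0.3057, 0.1124]
orientation: [0.067, 0.704, -0.066, 0.704]
force: [-1.8, 1.7, -0.1]
width: 0.0107
A 50 [0.5515 0.2816 0.203 ] [0.546 0.259 0.193] [0.56  0.308 0.217]
B 56 [0.3118 0.3251 0.2038] [0.305 0.301 0.191] [0.319 0.353 0.218]
translation [-0.0556, 0.0033, 0.0004] dr [0.0, 0.0, -0.0] | now [0.4324 0.3057 0.1124] yaw 79.2 q7 0.18 F [-2.   1.3 -0.4] w 0.0105 t 44.85
pins z est 0.19538159937554192 F [-2.03  1.34 -0.42] T [0.22 0.16 0.08]
```

Nearly force-free: arm carries the weight (Fz≈0), pins seated (pin z 0.195 = cradle z), sunk 56 mm ≈0.21 rad. Open a little and let it settle.

```bash
python3 -m handwheel '[{"fingers":-0.4,"translation":[0,0,0],"dr":[0,0,0]},{"fingers":-0.4,"translation":[0,0,0],"dr":[0,0,0]},{"fingers":-0.2,"translation":[0,0,0],"dr":[0,0,0]},{"fingers":0,"translation":[0,0,0],"dr":[0,0,0]},{"fingers":0.2,"translation":[0,0,0],"dr":[0,0,0]},{"fingers":0.2,"translation":[0,0,0],"dr":[0,0,0]},{"fingers":0.2,"translation":[0,0,0],"dr":[0,0,0]},{"fingers":0.2,"translation":[0,0,0],"dr":[0,0,0]}]' 20
python3 fk.py s43
python3 -c "
from h import *
save('wrist','w43')"
```

```text
time: 45.52
eef_pos: [0.4327, 0.3062, 0.1126]
orientation: [0.067, 0.704, -0.066, 0.704]
force: [-0.6, 1.2, -0.7]
width: 0.0512
A 45 [0.5512 0.2815 0.1991] [0.546 0.258 0.188] [0.559 0.309 0.213]
B 57 [0.312  0.3272 0.1994] [0.306 0.303 0.187] [0.321 0.356 0.214]
translation [-0.0554, 0.0028, 0.0003] dr [0.0, 0.0, -0.1] | now [0.4327 0.3062 0.1126] yaw 79.2 q7 0.18 F [0.7 0.  0.2] w 0.0512 t 45.57
pins z est 0.19563425484647656 F [0.74 0.03 0.21] T [-0.04  0.06 -0.05]
```

View pics/s43c.png

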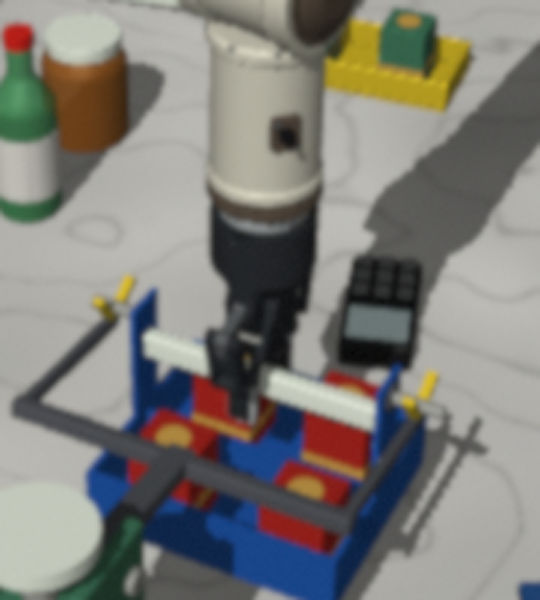

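View pics/w43.png

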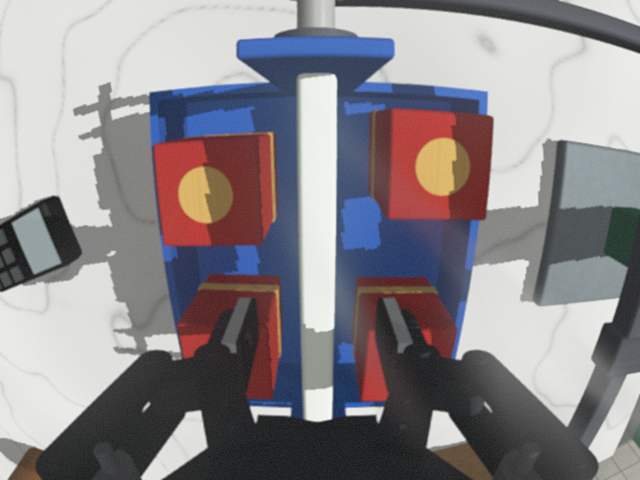

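Caddy hangs level on the arm (only 4 mm more sag); fingers clear of the bar both sides (px 235, 395). Withdraw straight up.

```bash
python3 -m handwheel '[{"fingers":0.2,"translation":[-0.01,0,0],"dr":[0,0,0]},{"fingers":0.2,"translation":[-0.025,0,0],"dr":[0,0,0]},{"fingers":0.2,"translation":[-0.045,0,0],"dr":[0,0,0]},{"fingers":0.2,"translation":[-0.07,0,0],"dr":[0,0,0]},{"fingers":0.2,"translation":[-0.1,0,0],"dr":[0,0,0]},{"fingers":0.2,"translation":[-0.13,0,0],"dr":[0,0,0]},{"fingers":0.2,"translation":[-0.16,0,0],"dr":[0,0,0]},{"fingers":0.2,"translation":[-0.18,0,0],"dr":[0,0,0]}]'
python3 -m handwheel '[{"fingers":0.2,"translation":[-0.03,-0.03,0],"dr":[0,0,0]},{"fingers":0.2,"translation":[-0.04,-0.06,0],"dr":[0,0,0]},{"fingers":0.2,"translation":[-0.04,-0.1,0],"dr":[0,0,0]},{"fingers":0.2,"translation":[-0.04,-0.14,0],"dr":[0,0,0]},{"fingers":0.2,"translation":[-0.04,-0.18,0],"dr":[0,0,0]},{"fingers":0.2,"translation":[-0.04,-0.22,0],"dr":[0,0,0]},{"fingers":0.2,"translation":[-0.04,-0.25,0],"dr":[0,0,0]},{"fingers":0.2,"translation":[-0.04,-0.25,0],"dr":[0,0,0]}]'
python3 fk.py s44
python3 -m handwheel '[{"fingers":0.2,"translation":[0,0,0],"dr":[0,0,0]},{"fingers":0.2,"translation":[0,0,0],"dr":[0,0,0]},{"fingers":0.2,"translation":[0,0,0],"dr":[0,0,0]},{"fingers":0.2,"translation":[0,0,0],"dr":[0,0,0]},{"fingers":0.2,"translation":[0,0,0],"dr":[0,0,0]},{"fingers":0.2,"translation":[0,0,0],"dr":[0,0,0]},{"fingers":0.2,"translation":[0,0,0],"dr":[0,0,0]},{"fingers":0.2,"translation":[0,0,0],"dr":[0,0,0]}]'
python3 fk.py s45
python3 -c "
from h import *
im,d=save('top','t45');tops(im,d);tops(im,d,.12,.15)"
```

```text
time: 46.28
eef_pos: [0.4326, 0.3074, 0.2971]
orientation: [0.067, 0.703, -0.065, 0.705]
force: [1.4, 0.6, 0.7]
width: 0.0511
time: 46.95
eef_pos: [0.3884, 0.0752, 0.3344]
orientation: [0.066, 0.702, -0.068, 0.706]
force: [1.8, -1.4, -0.6]
width: 0.0512
A 48 [0.5512 0.282  0.1993] [0.545 0.255 0.187] [0.56  0.309 0.214]
B 55 [0.3119 0.3268 0.199 ] [0.305 0.3   0.187] [0.32  0.353 0.216]
translation [0.1647, 0.25, -0.0046] dr [-0.9, 0.2, 0.2] | now [0.3869 0.0638 0.3337] yaw 78.3 q7 1.39 F [-1.2 -6.9 -2.2] w 0.0514 t 47.00
pins z est 0.41674127101071906 F [-1.19 -6.91 -2.22] T [-0.44  0.15 -0.03]
time: 47.67
eef_pos: [0.3878, 0.0768, 0.3326]
orientation: [0.067, 0.704, -0.065, 0.704]
force: [-0.2, -0.1, -0.2]
width: 0.0513
A 49 [0.5512 0.2812 0.1989] [0.544 0.257 0.186] [0.56  0.31  0.214]
B 55 [0.312  0.3271 0.1991] [0.305 0.299 0.187] [0.32  0.353 0.213]
translation [0.1651, 0.2362, 0.0015] dr [0.1, 0.0, -0.1] | now [0.3878 0.0767 0.3326] yaw 79.3 q7 1.37 F [ 0.3  0.3 -0.4] w 0.0512 t 47.72
pins z est 0.41562425461047625 F [ 0.29  0.3  -0.37] T [0.   0.04 0.01]
? [523. 223.] 132 c [ 611.1 -482.9] mean [ 0.6098 -0.4831  0.0693] size [135.8  21. ] yaw 8.2
green [499. 240.] 320 c [ 562.1 -409.5] mean [ 0.5614 -0.4084  0.0738] size [53.3 50.6] yaw -4.1
green [499. 276.] 329 c [ 457.3 -405.8] mean [ 0.4574 -0.4042  0.0741] size [51.5 49.9] yaw -5.8
? [533. 212.] 95 c [ 634.9 -487.3] mean [ 0.6335 -0.4873  0.122 ] size [13.8 86.8] yaw -1.7
red [549. 204.] 60 c [ 657.  -532.2] mean [ 0.6563 -0.5322  0.1221] size [31.5 27.4] yaw -32.6
? [610. 232.] 131 c [ 572.8 -695.9] mean [ 0.5747 -0.695   0.1221] size [ 48.4 101.2] yaw -37.9
red [573. 227.] 60 c [ 590.1 -597.6] mean [ 0.5915 -0.597   0.1223] size [26.  27.6] yaw 16.7
? [553. 240.] 143 c [ 552.8 -548.4] mean [ 0.555  -0.5396  0.1221] size [147.   40.2] yaw -14.2
```

View pics/s45.png

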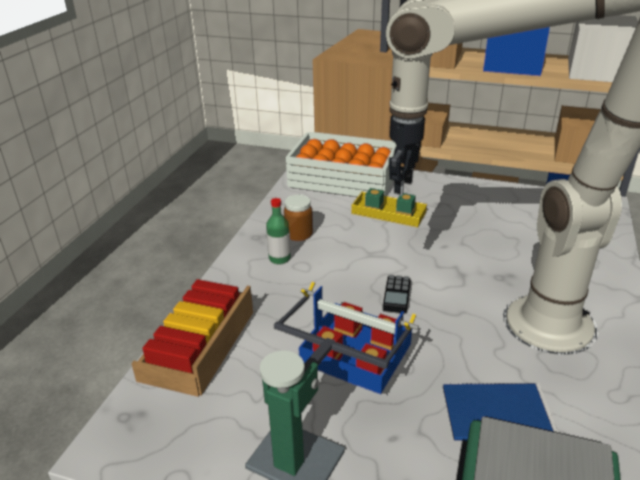

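View pics/t45.png

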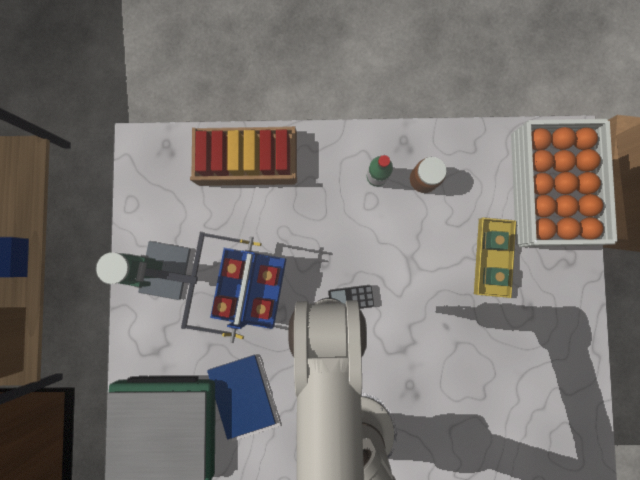

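The caddy hangs level at rest with four reds (side px 310–410, 300–380). Both greens are in the tray, and the bottle, jar and terminal are unmoved. Notch height held steady (0.1993→0.1990 m). Handing in.

```bash
python3 -c "
from h import *
print(job_done()); print(state()['time'])"
```

```text
the job is handed in; nothing more can be done
None
the job is handed in; nothing more can be done
```

The job is done and handed in at about 48 s of the 210 s allowed. All four red cartons are in the blue caddy and both green ones are in the yellow tray. The caddy hangs by its two pins in the notches of the swing arm.

**Last checks before hand-in**
- The wrist force was about 0 N when I opened the jaws. The arm then sank another 4 mm to about 0.23 rad, inside the expected range.
- After I withdrew, the notch height held at 0.199 m for 0.7 s with the robot well clear.
- The caddy hung level with its four reds, and both greens stood upright in the tray. The bottle, jar and terminal looked unmoved, judging by eye from the pictures.

**What went wrong or disagreed**
- **First grasp missed:** the real fingertips are about 42 mm behind the reported TCP, so the jaws closed above the first carton without moving it. I measured the offset in the wrist and side views and corrected for it from then on.
- **One red shifted in the caddy:** it moved about 14 mm after I placed it. That may have been the announced knock or a light touch from the gripper. It stayed inside its bay.
- **Pins off-seat on the way down:** they first rode about 6 mm up the rear flank of the notches, with about 6 N sideways. I moved them back until they sat in the notches and the sideways force was about 1 N, then let go.

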